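Clamp the egg holder with the reversible ratchet clamp

TASK

The bench clamp's ratchet is set to loosen. Flip its small pawl lever fully over to the other side, then swing the ratchet handle back and forth by its upright black grip until the sliding jaw has pushed the wooden egg holder against the fence and holds it snugly, with roughly 35 N: stop as soon as you feel it grip, because 60 N or more could damage it. Work the jaw only through the handle, do not touch jaw, holder or egg, leave everything else on the table where it is and let go at the end.

Things in the scene. Friction and masses are not known exactly. Their poses are not given: they have to be found in the camera images.
- clamp: Grey cast bench clamp fixed to the table; base plate 215 x 270 x 12 mm. Origin at table height under the vertical ratchet axis; x points from the handle side to the holder side, y is the closing direction of the jaw, z up. A dark toothed wheel (80 mm across, 16 rounded teeth, 34 to 48 mm high) turns on the axis and drives the jaw by rack and pinion, 24 mm of jaw travel per rad.
- handle (a joint): Swing angle (rad) of the flat steel handle about the ratchet axis, stops at -0.55 and 0.55. At 0 it points along the clamp's -x; positive is counter-clockwise from above (grip moves to the clamp's -y). Bar 22 mm wide, top 60 mm high. When set to tighten, positive swings close the jaw, negative ones click back; up to 0.45 rad of a tightening swing can be lost before a tooth catches.
- handle_post (a point): Centre of the top of the handle's upright round black grip: 24 mm in diameter, from 60 to 126 mm above the table, 170 mm from the ratchet axis. At the grip, swinging the handle alone takes about 2 N, clicking back 2 to 4 N, turning the wheel too about 3 to 5 N, and each 10 N of squeeze on the holder adds about 1.4 N (35 N: some 7 to 9 N in all). Friction keeps the clamp from springing back.
- selector (a joint): Angle (rad) of the small pawl lever on top of the handle bar, relative to the handle; stops at -0.5 and 0.5, stays where left. Starts near -0.5 (loosen); near 0.5 is tighten. Positive is counter-clockwise from above. It pivots 56 mm from the ratchet axis on the handle's centre line and points outward. Pushing its tab takes 2 to 3 N; at the end of its travel the whole handle moves along (4 to 8 N).
- tab_top (a point): Centre of the top of the lever's upright tab: dark steel plate 14 mm along the lever, 10 mm across, from 63 to 93 mm above the table, 45 mm from the lever's pivot. To set tighten it is pushed counter-clockwise about the ratchet axis (to the clamp's -y when the handle is at 0) by about 43 mm.
- tab: The same tab as a solid; its origin is at table height under it.
- jaw: Sliding jaw, grey block 78 mm wide and 62 mm high with a sprung rubber face plate that gives 1 mm per 20 N and bottoms after 6 mm. Its frame coincides with the clamp's at the start and moves along the clamp's y as it closes; the rubber face lies at y = -50 mm, x from 63 to 137 mm of its frame.
- holder: Wooden block 62 x 50 x 40 mm (x, y, z of its frame) with a white egg in it, 99 mm high over all, about 0.35 kg, loose on the clamp's base plate between jaw and fence. Origin: centre of its underside. The fence, a fixed grey block 88 mm wide with a cork face, stands 2 to 12 mm beyond it in the clamp's +y; its place differs from time to time. Closing takes 28 to 48 mm of jaw travel.
- eggcup: Bystander: small white cup, 48 mm across, 45 mm high. Origin under its centre.
- engraver: Bystander: grey engraving pen, 22 mm thick, 140 mm long, lying by the handle.
- palette: Bystander: flat white paint palette, 150 x 100 x 10 mm.
- egg_tray: Bystander: grey pulp tray with white eggs, 150 x 200 x 60 mm.
- jar: Bystander: glass jar, 60 mm across, 85 mm high.
- tub: Bystander: white plastic tub, 100 x 70 x 45 mm.
- screwdriver: Bystander: screwdriver lying on the table.
Mind the look-alikes: they are no part of the job. Leave any pink or purple look-alike of the holder alone.

How it is judged:
By the outcome, as a careful person would: the job done as asked, in the order asked, and still so for the second after the job is handed in, with the robot touching nothing.
It also fails if it takes over 72 s, if anything falls off the work surface, if the arm or the gripper's body presses on something with over 40 N, if the wrist force passes 120 N, or if a joint passes its speed limit or range.

ROBOT

A 6-joint arm with a two-finger parallel gripper is mounted at the origin on the work surface. World frame = base frame: x ahead of the robot, y to its left, z up, the work surface at z = 0. Lengths are in m, angles in rad, forces in N, time in s.
With the tool pointing down it reaches from about 0.35 to 0.775 m from the base axis. Payload 7.3 kg.
Tool frame: the origin (TCP) lies at the very end of the fingers, on their centre line; the grasp point (between the pads) lies 19 mm behind it (robot.tcp_to_grasp is the distance from the TCP to the grasp point, in m); z points along the fingers, y is the direction in which the jaws open and shut (so a half turn about z gives the same grasp; the last joint's range is limited). The gripper opens to 92 mm and grips with 3 to 60 N. Pads are 19 mm wide; open, the fingers measure 130 mm over their backs; the gripper's body (75 mm by 190 mm) begins 47 mm behind the grasp point.
Start: joints at [1.091, 0.342, 1.524, -0, 1.275, -0.146], TCP at [0.172, 0.496, 0.227] pointing down, gripper open.
Joint ranges: [-2.53, 2.53], [-0.77, 2.02], [0.04, 2.7], [-1, 4.14], [0.28, 2.66], [-3.11, 3.11]. Speed limits (rad/s): [2.57, 2.57, 3.14, 3.14, 3.14, 3.14].

INTERFACE

Orientations are given as [roll, pitch, yaw] about the fixed x, y, z axes, in that order (R = Rz(yaw) Ry(pitch) Rx(roll)).
In Python, from cell import robot gives the robot as it stands.
- The arm moves only by the tool arm_command, never from a script. Its argument "motion" is a list that holds one entry, the list of rows, each a list of 7 numbers: the turn, a rotation vector about the tool's x, y, z in units of 90 degrees (1.0 is 90 degrees), then the shift along the tool's x, y, z in units of 30 cm (1.0 is 30 cm), then the opening, from -1 (shut) to 1 (fully open). In form: [[[wx, wy, wz, tx, ty, tz, grip], ...]]. A call has 1 to 8 rows; each row is the pose to reach, as a shift and turn from the pose commanded when the call began, along the tool's axes at that moment; what a row does not reach only later rows make up. A row lasts 1/10 s, in which the tool goes at most 50 mm and 8.59 degrees, less where a joint would pass 70% of its speed; a pose out of reach is approached as far as the arm can. A call with a number of a shift or a turn outside -1 to 1 is refused whole. A call with a gripper value outside its range is refused whole. The fingers move at their own pace and stop on an object; "grip_force" is the grip in N (left out, the last holds). Time passes only in rows, so rows that repeat a pose let the fingers close. It gives the time, the measured TCP pose, the force and the opening at its end, in the units of the state.
- robot.observe(): the state, without advancing time (a new reading comes with each control period).
- robot.read_camera(name): name is "scene" or "top" or "wrist"; returns a dict with "image" (384x512x3 uint8, red, green, blue), "z_map" (384x512 float32, m along the optical axis (not along the pixel's ray), 0 where there is no reading), "fov_y" (degrees; the focal length in pixels is half the picture's height over the tangent of half this angle, whatever the lens; pixels are square), "cx", "cy" (the principal point, pixels), "cam_to_world" (4x4, takes a point from camera to world coordinates). Camera axes: x right, y down, z forward; pixel columns grow to the right and rows downward; lengths in m; the calibration is good to about 2 mm. The wrist camera is an equidistant fisheye: a pixel r from the principal point sees the ray r / f radians off the axis. A picture is of the moment at which its call begins.
- robot.hand_in(): hands the job in, once; it reports no verdict.
The state is a dict: "time": time; "qpos": joint angles; "qvel": joint speeds; "joint_efforts": joint torques, N m; "tool_pos": TCP position; "tool_rot": TCP orientation; "contact_force": force on the tool from outside, world axes, zero at the start; "torque": the same for the moment, N m; "opening": finger opening in m.
Only numpy, scipy, OpenCV 4.12 (cv2) and the standard library are available. Lean on these libraries where they do the work, as an engineer would, in place of code of your own. Each camera call takes 0.05 s, during which the arm holds its last target.

## Working session

There is one attempt and no reset: what is moved stays moved. The work goes in short steps, Python scripts to look and compute and a tool call to move; the robot and the scene stay as the last step left them, time stands still between calls to the robot, and variables do not carry over. Pictures are saved under pics/ and viewed, and the job is handed in when it is done.

Besides the shell and the picture viewer there is one more tool, called as name(argument=value, ...) on one line, values as JSON. arm_command: Moves the arm, as the interface text tells. Its arguments: {"type":"object","properties":{"motion":{"type":"array"},"grip_force":{"type":"number"}},"required":["motion"]}

```bash
mkdir -p pics; ls; cat > h.py <<'E'
import numpy as np, cv2
from cell import robot
from scipy.spatial.transform import Rotation as R
def snap(n,save):
    c=robot.read_camera(n); cv2.imwrite(f'pics/{save}.png',c['image'][:,:,::-1]); np.savez(f'pics/{save}.npz',**c); return c
def load(save): return dict(np.load(f'pics/{save}.npz'))
def pts(c):
    h,w=c['z_map'].shape; f=h/2/np.tan(np.radians(c['fov_y'])/2)
    v,u=np.mgrid[0:h,0:w]; z=c['z_map']
    P=np.stack([(u-c['cx'])/f*z,(v-c['cy'])/f*z,z],-1)
    T=c['cam_to_world']; return P@T[:3,:3].T+T[:3,3]
E
python3 - <<'E'
from h import *
for n in ['scene','top']:
    c=snap(n,n+'0'); print(n,c['fov_y'],c['cx'],c['cy'],c['cam_to_world'].round(3).tolist())
o=robot.observe();print(o)
E
```

```text
pics
scene 55.983198751728196 254.09142869735132 193.7679493965558 [[-0.563, 0.562, -0.607, 1.363], [0.827, 0.364, -0.43, 0.531], [-0.021, -0.743, -0.669, 0.95], [0.0, 0.0, 0.0, 1.0]]
top 48.57440573298879 259.57326456286813 191.28704126208885 [[0.001, -0.993, 0.121, 0.423], [-1.0, -0.001, -0.004, -0.002], [0.005, -0.121, -0.993, 1.379], [0.0, 0.0, 0.0, 1.0]]
{'time': 0.1, 'qpos': array([ 1.09100115e+00,  3.42637103e-01,  1.52491429e+00,  7.00211501e-06,
        1.27541465e+00, -1.45996679e-01]), 'qvel': array([ 0.00168724, -0.00190557, -0.00326266,  0.00115013, -0.00095156,
       -0.00087442]), 'joint_efforts': array([ 1.92683998e-03, -4.32004023e+01, -2.44693047e+01,  7.17846723e-02,
        5.27271582e-02, -1.05455713e-04]), 'tool_pos': array([0.17181322, 0.49570425, 0.22612526]), 'tool_rot': array([-3.14023485e+00, -2.06423308e-04,  2.80779198e+00]), 'contact_force': array([ 0.44447778,  0.20320556, -0.21523561]), 'torque': array([ 0.01410276, -0.01220052,  0.01718284]), 'opening': 0.09191444307724493}
```

View pics/scene0.png

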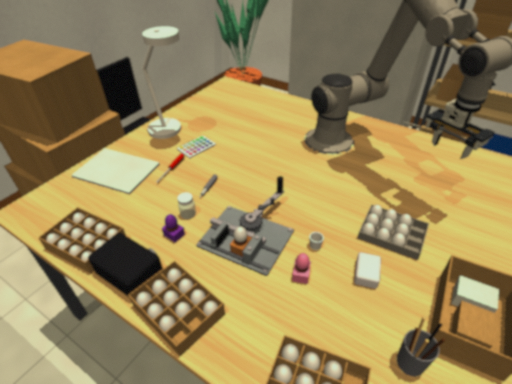

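View pics/top0.png

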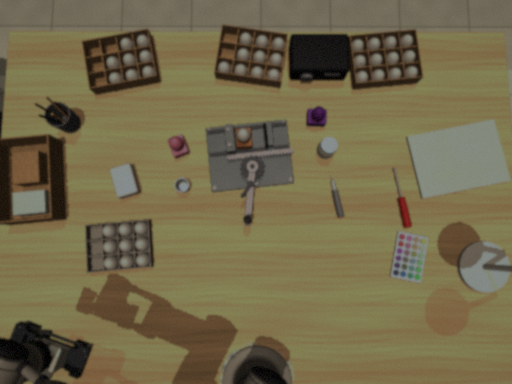

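```bash
python3 - <<'E'
from h import *
c=load('top0'); im=c['image'][110:235,190:310,::-1]
cv2.imwrite('pics/topcrop.png',cv2.resize(im,None,fx=4.8,fy=4.8,interpolation=cv2.INTER_CUBIC))
c=load('scene0'); im=c['image'][165:280,190:335,::-1]
cv2.imwrite('pics/scenecrop.png',cv2.resize(im,None,fx=5,fy=5,interpolation=cv2.INTER_CUBIC))
P=pts(load('top0'))
for y in range(120,228,4):
    print(y,' '.join('%3d'%(P[y,x,2]*1000) for x in range(200,304,3)))
E
```

```text
120  -2  -6  -6  -3  -1   0   0   0   1   0   2   3   0   2  -3   2  -1   0  -3   1   1   7  -2   5   0  -1   9  12  10  -3   0   0  -1  -4   0
124   0  -2   0   0  -2  -3   0   0  -1  -3  59   0  -2   0   9   9  10  10   9  10   8  60  58  60  11  18  11  16  21  -3  -2   0  -2   2   1
128   1   0  10   6   4  12   7   9  61  70  59  17  20  52 100  96  49  15  18  16  11  34  57  59  15  13  10  18 1379   4   0   2  -7  -4   3
132  -1  -3   9  20  15  15  15  17  12  60  60  64  47 105 112 106  97   8   6   4   6  11  29  59  57  10  13  13   8   9   0  -2  -3  -2   0
136  -1   0 1379  11   7  13  13   9  10  60  58  58  50 100 101 106  91  10  13  14   8   7  58  57  56   5  13   9   5  14   3   0  -1   3  -3
140   0   2  -2  17   6   9  10   9   9  55  60  63  50  78  89  83  62  47   6   9  11  12  57  62  59  13   6  13  10   7   1  -1   0   1   1
144  -2   0   0   6  13   7   8  10  11  64  64  60  43  54  55  48  49  54   9   6   9  10  58  60  60  12   6   7  13  11  -3   6  -1  -9  -3
148   0   0   0  13  11  13   9  14  10  58  61  67   9  35  31  27  19  12  18  17  19  1
[... 2091 characters left out ...]
   4   0   1   1  -2   0   2  -4  -2   2  -5  59  58  60   0  -1  -4  -3   0  -2  -1  -4  -2   0   2   0   2   0  -2  -1   0
212   3   2   0   0  -3  -5   0  -1  -2  -1   4  -1  -2  -3   3  59  58  56   0  -2  -3   0  -8   0  -1   0   1   1   0  -1  -3   1   3   0  -3
216   2  -1   1  -5   6  -4  -3   0   3  -4  -3  -1   0   0  -4 125 122  60   0   0  -3  -2   2   1  -2   1  -4  -1   2  -3  -1  -2   0  -6   0
220   1  -1   0   0  -3   0  -4  -2   0  -2   0  -4   0  -3  -6 127 128  77  -7   0   0   0   3   1   0  -3  -2  -1   1   2  -3   2   0   0  -1
224   1  -7   2  -3  -1   5   0   1   2   2   4   1   0   0  -2  63  58  -2   4  -8  -2   0  -1   3  -1  -2   0  -2   0  -2   0  -5  -2  -4  -1
```

View pics/topcrop.png

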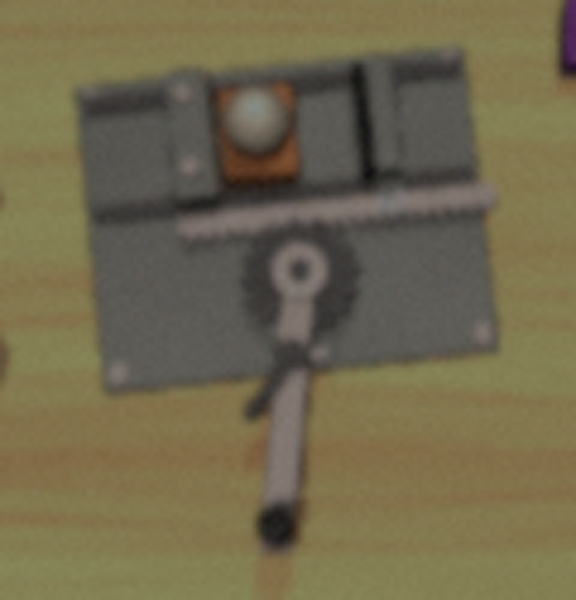

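View pics/scenecrop.png

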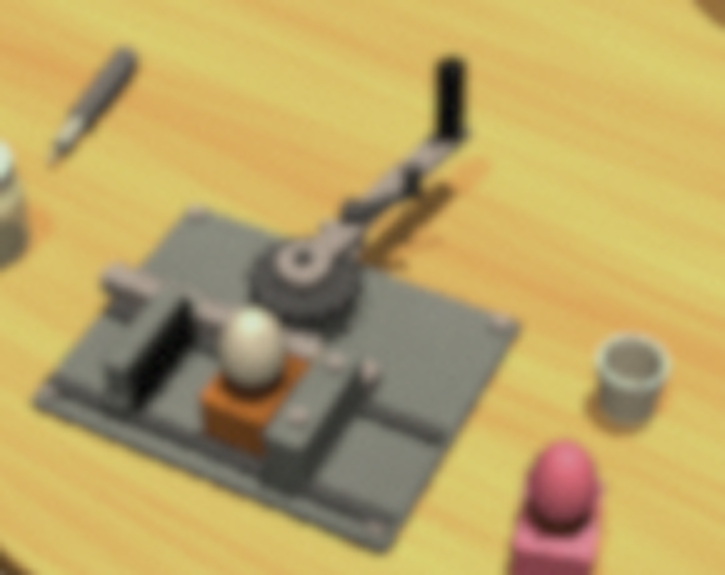

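```bash
python3 - <<'E'
from h import *
c=load('top0'); T=c['cam_to_world']; f=192/np.tan(np.radians(c['fov_y'])/2)
def at(u,v,z):
    d=T[:3,:3]@np.array([(u-c['cx'])/f,(v-c['cy'])/f,1]); s=(z-T[2,3])/d[2]; return T[:3,3]+s*d
k=lambda x,y:(190+x/4.8-.4,110+y/4.8-.4)
ax=at(*k(300,268),.06);post=at(*k(277,525),.126);tab=at(*k(252,410),.093)
print('axis',ax,'post',post,'tab',tab)
print('r post',np.linalg.norm((post-ax)[:2]),'r tab',np.linalg.norm((tab-ax)[:2]))
# base corners
cs=[at(*k(*q),.012) for q in [(78,90),(462,50),(498,352),(105,392)]]
print(np.round(cs,4)); 
for i in range(4): d=cs[(i+1)%4]-cs[i]; print(np.linalg.norm(d[:2]),np.degrees(np.arctan2(d[1],d[0])))
P=pts(c); m=(P[...,2]>.115)&(P[...,2]<.14); m[:205]=0;m[230:]=0;m[:,:235]=0;m[:,265:]=0
print('post depth',P[m].mean(0),m.sum())
m=(P[...,2]>.075)&(P[...,2]<.11); m[:185]=0;m[205:]=0;m[:,:235]=0;m[:,265:]=0
print('tab depth',P[m].mean(0),m.sum())
# hub centre refine by blob: handle angle
d=post-ax; print('handle dir deg',np.degrees(np.arctan2(d[1],d[0])))
# scene check
s=load('scene0'); P=pts(s); 
m=(P[...,2]>.07)&(abs(P[...,0]-post[0])<.05)&(abs(P[...,1]-post[1])<.05); print('scene post',P[m].mean(0),P[m].max(0),P[m].min(0),m.sum())
E
```

```text
axis [0.66522792 0.0157056  0.06      ] post [0.49316779 0.0285063  0.126     ] tab [0.56782438 0.04543483 0.093     ]
r post 0.1725356423525503 r tab 0.10183946347961148
[[ 0.7978  0.169   0.012 ]
 [ 0.8265 -0.0948  0.012 ]
 [ 0.6166 -0.1177  0.012 ]
 [ 0.5891  0.1475  0.012 ]]
0.265357164623195 -83.78798977840432
0.2111855248634546 -173.77746558588365
0.26664421412034456 95.92534711243427
0.209855141156921 5.872113138507955
post depth [0.49340182 0.03016795 0.12478923] 49
tab depth [0.5682778  0.04587716 0.08938269] 17
handle dir deg 175.74522549873575
scene post [0.49824405 0.03456563 0.10480086] [0.50877599 0.04507966 0.12961645] [0.48361485 0.01945408 0.07250384] 100
```

```bash
cat >> h.py <<'E'
def plan(p,yaw,frm=None):
    "command from pose frm=(pos,rpy) (or measured) to world p, tool down with yaw"
    if frm is None:
        o=robot.observe(); frm=(o['tool_pos'],o['tool_rot'])
    A=R.from_euler('xyz',frm[1]); B=R.from_euler('xyz',[np.pi,0,yaw])
    t=A.inv().apply(np.array(p)-frm[0])/.3; w=(A.inv()*B).as_rotvec()/(np.pi/2)
    print('turn',w.round(4),'shift',t.round(4))
E
python3 - <<'E'
from h import *
plan([.372,.290,.227],3.067)
plan([.571,.084,.16],3.067,(np.array([.372,.290,.227]),[np.pi,0,3.067]))
E
```

```text
turn [-0.0008 -0.0002 -0.165 ] shift [-0.8551 -0.4292 -0.0025]
turn [0. 0. 0.] shift [-0.7127 -0.6353  0.2233]
```

Candidates in the top image:
- **Holder:** the brown block in the clamp at (244,137). The pink one (178,145) and purple one (316,115) are look-alikes.
- **Handle grip:** the black post at (248,219). The engraver (337,198) and screwdriver (403,210) could be mistaken for it.
- **Tab:** the dark tab at (243,195).

The close crop confirms the clamp, holder, tab and grip. Their heights (126 mm, 93 mm) and radii (172 mm, 102 mm) fit the description.

arm_command(motion=[[[0,0,-0.165,-0.855,-0.429,0,-1],[0,0,-0.165,-0.855,-0.429,0,-1],[0,0,-0.165,-0.855,-0.429,0,-1],[0,0,-0.165,-0.855,-0.429,0,-1],[0,0,-0.165,-0.855,-0.429,0,-1],[0,0,-0.165,-0.855,-0.429,0,-1],[0,0,-0.165,-0.855,-0.429,0,-1]]], grip_force=10)

```text
time: 0.8
tool_pos: [0.3752, 0.287, 0.2264]
tool_rot: [-3.14, 0.001, 3.061]
contact_force: [-0.4, 0.4, -0.6]
opening: 0.0408
```

arm_command(motion=[[[0,0,0,-0.713,-0.635,0.223,-1],[0,0,0,-0.713,-0.635,0.223,-1],[0,0,0,-0.713,-0.635,0.223,-1],[0,0,0,-0.713,-0.635,0.223,-1],[0,0,0,-0.713,-0.635,0.223,-1],[0,0,0,-0.713,-0.635,0.223,-1],[0,0,0,-0.713,-0.635,0.223,-1],[0,0,0,-0.713,-0.635,0.223,-1]]])

```text
time: 1.6
tool_pos: [0.5708, 0.0846, 0.1588]
tool_rot: [3.141, -0.002, 3.066]
contact_force: [-0.6, -0.5, 0.1]
opening: 0.0002
```

```bash
python3 - <<'E'
from h import *
o=robot.observe(); print(o['time'],o['tool_pos'],o['tool_rot'],o['opening'],o['contact_force'],o['qpos'].round(2))
c=snap('wrist','w1'); print(c['fov_y'])
plan([.571,.084,.072],3.067)
E
```

```text
1.6 [0.57079755 0.0845687  0.15878072] [ 3.14125263e+00 -2.44707251e-03  3.06552915e+00] 0.0001693979467200422 [-0.62985436 -0.52506783  0.10041661] [ 0.01  0.5   1.47  0.    1.17 -1.48]
65.70646984690485
turn [ 0.0003 -0.0011  0.    ] shift [-0.0026 -0.0045  0.2912]
```

View pics/w1.png

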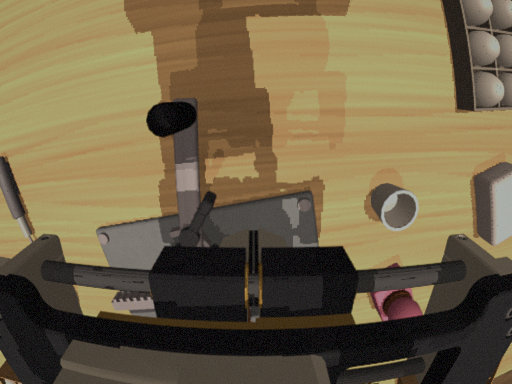

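The wrist view shows the tab at (205,205), left of the closed fingers at (255,270), with the grip at (172,120). The descent beside the tab is clear.

arm_command(motion=[[[0,0,0,0,0,0.15,-1],[0,0,0,0,0,0.29,-1],[0,0,0,0,0,0.29,-1],[0,0,0,0,0,0.29,-1]]])

```text
time: 2.05
tool_pos: [0.5709, 0.0858, 0.0738]
tool_rot: [3.141, -0.0, 3.069]
contact_force: [0.4, 0.6, 1.1]
opening: 0.0003
```

arm_command(motion=[[[0,0,0,0,-0.02,0,-1],[0,0,0,0,-0.04,0,-1],[0,0,0,0,-0.06,0,-1],[0,0,0,0,-0.07,0,-1]]])

```text
time: 2.45
tool_pos: [0.5697, 0.0632, 0.0738]
tool_rot: [3.141, 0.001, 3.066]
contact_force: [-0.5, 3.2, 1.9]
opening: 0.0005
```

arm_command(motion=[[[0,0,0,0,-0.02,0,-1],[0,0,0,0,-0.04,0,-1],[0,0,0,0,-0.06,0,-1],[0,0,0,0,-0.07,0,-1]]])

```text
time: 2.85
tool_pos: [0.568, 0.0419, 0.0727]
tool_rot: [-3.142, -0.0, 3.066]
contact_force: [-1.9, 3.0, 1.6]
opening: 0.0002
```

arm_command(motion=[[[0,0,0,0,-0.02,0,-1],[0,0,0,0,-0.03,0,-1],[0,0,0,0,-0.03,0,-1]]])

```text
time: 3.15
tool_pos: [0.5679, 0.033, 0.0728]
tool_rot: [-3.141, 0.001, 3.067]
contact_force: [0.6, 1.3, -0.9]
opening: 0.0007
```

```bash
python3 - <<'E'
from h import *
c=snap('top','t2')
im=c['image'][150:235,200:300,::-1]
cv2.imwrite('pics/t2c.png',cv2.resize(im,None,fx=6,fy=6,interpolation=cv2.INTER_CUBIC))
snap('wrist','w2')
E
```

```text
(no output)
```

View pics/w2.png

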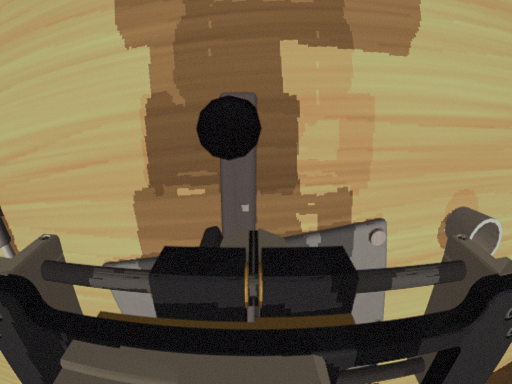

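The wrist view shows the tab at about (212,240), now across the bar's centre line. I'll push on to the end stop.

arm_command(motion=[[[0,0,0,0,-0.015,0,-1],[0,0,0,0,-0.02,0,-1],[0,0,0,0,-0.02,0,-1]]])

```text
time: 3.55
tool_pos: [0.5676, 0.0276, 0.0731]
tool_rot: [3.141, 0.001, 3.067]
contact_force: [1.5, 2.3, 0.1]
opening: 0.0004
```

arm_command(motion=[[[0,0,0,0,-0.01,0,-1],[0,0,0,0,-0.02,0,-1],[0,0,0,0,-0.02,0,-1]]])

```text
time: 3.85
tool_pos: [0.5669, 0.0215, 0.073]
tool_rot: [3.142, 0.001, 3.067]
contact_force: [2.9, 2.5, -0.0]
opening: 0.0005
```

arm_command(motion=[[[0,0,0,0,-0.01,0,-1],[0,0,0,0,-0.02,0,-1],[0,0,0,0,-0.02,0,-1]]])

```text
time: 4.15
tool_pos: [0.5671, 0.0162, 0.0731]
tool_rot: [3.14, 0.002, 3.067]
contact_force: [5.1, 5.7, -1.0]
opening: 0.0003
```

```bash
python3 - <<'E'
from h import *
snap('wrist','w3')
c=snap('scene','s3'); im=c['image'][165:280,190:335,::-1]
cv2.imwrite('pics/s3c.png',cv2.resize(im,None,fx=5,fy=5,interpolation=cv2.INTER_CUBIC))
E
```

```text
(no output)
```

View pics/w3.png

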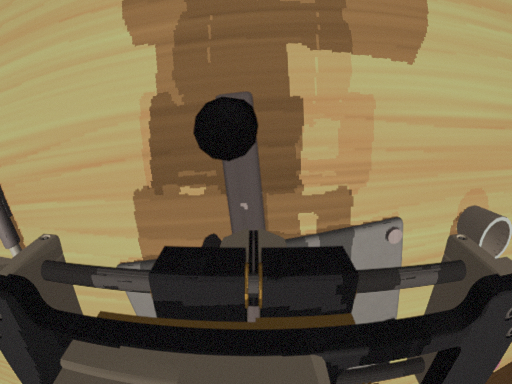

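View pics/s3c.png

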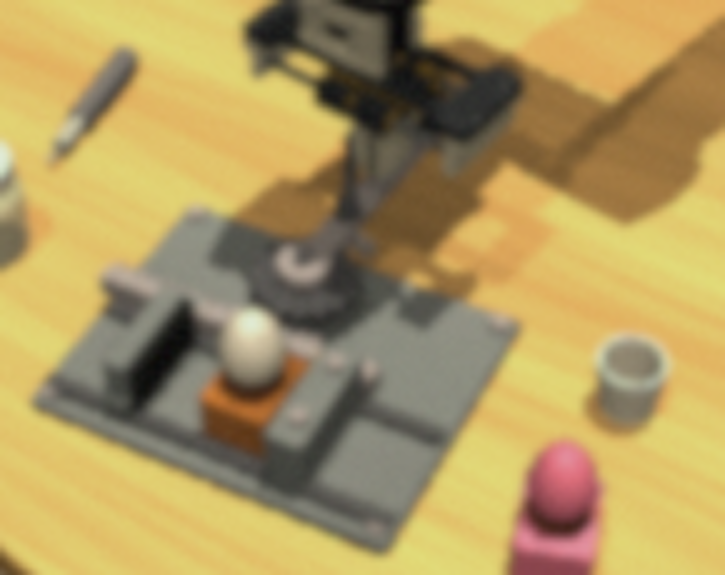

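arm_command(motion=[[[0,0,0,0,-0.01,0,-1],[0,0,0,0,-0.015,0,-1],[0,0,0,0,-0.015,0,-1]]])

```text
time: 4.55
tool_pos: [0.5675, 0.0123, 0.0732]
tool_rot: [3.14, 0.004, 3.067]
contact_force: [7.7, 7.7, -2.7]
opening: 0.0006
```

arm_command(motion=[[[0,0,0,0,0.05,0,-1],[0,0,0,0,0.1,0,-1],[0,0,0,0,0.1,-0.15,-1],[0,0,0,0,0.1,-0.3,-1],[0,0,0,0,0.3,-0.3,1],[0,0,0,0,0.5,-0.3,1],[0,0,0,0,0.5,-0.3,1],[0,0,0,0,0.5,-0.3,1]]])

```text
time: 5.35
tool_pos: [0.5759, 0.1643, 0.1625]
tool_rot: [-3.141, -0.001, 3.071]
contact_force: [0.0, -0.4, -0.2]
opening: 0.0278
```

```bash
python3 - <<'E'
from h import *
c=snap('top','t3')
im=c['image'][110:235,190:310,::-1]
cv2.imwrite('pics/t3c.png',cv2.resize(im,None,fx=4.8,fy=4.8,interpolation=cv2.INTER_CUBIC))
o=robot.observe(); print(o['time'],o['tool_pos'],o['contact_force'],o['opening'])
E
```

```text
5.4 [0.57599687 0.16242742 0.16237195] [-0.1167818  -0.72871623 -0.06074347] 0.031500713447127814
```

View pics/t3c.png

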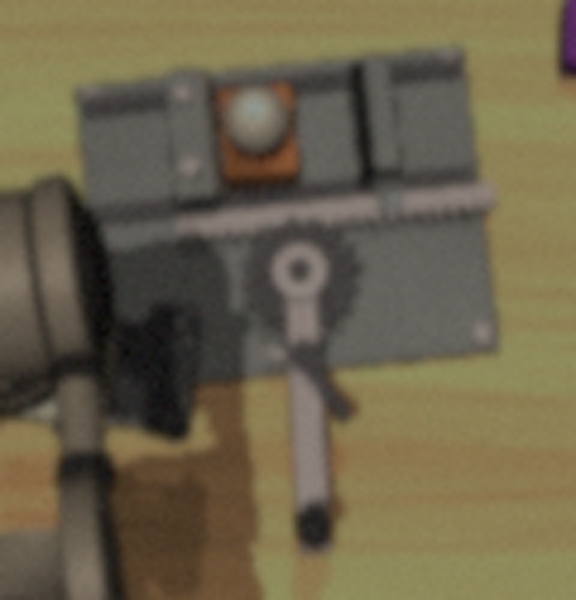

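```bash
python3 - <<'E'
from h import *
c=load('t3'); T=c['cam_to_world']; f=192/np.tan(np.radians(c['fov_y'])/2)
def at(u,v,z):
    d=T[:3,:3]@np.array([(u-c['cx'])/f,(v-c['cy'])/f,1]); s=(z-T[2,3])/d[2]; return T[:3,3]+s*d
k=lambda x,y:(190+x/4.8-.4,110+y/4.8-.4)
ax=at(*k(300,268),.06);post=at(*k(314,525),.126);tab=at(*k(346,410),.093)
d=post-ax;h=np.arctan2(d[1],d[0]);pv=ax[:2]+.056*np.array([np.cos(h),np.sin(h)]);e=tab[:2]-pv
print(post,tab,np.linalg.norm(d[:2]),np.degrees(h),'handle ang',h%(2*np.pi)-np.pi-np.radians(6.1),'sel',np.arctan2(e[1],e[0])%(2*np.pi)-h%(2*np.pi),np.linalg.norm(e))
P=pts(c); m=(P[...,2]>.115)&(P[...,2]<.14); m[:205]=0;m[230:]=0;m[:,:235]=0;m[:,265:]=0
print('post depth',P[m].mean(0),m.sum())
E
```

```text
[0.49318496 0.00582012 0.126     ] [ 0.56788483 -0.01412327  0.093     ] 0.17232673487890923 -176.71143529884412 handle ang -0.049068802671620795 sel 0.5135903693219035 0.0492475425914378
post depth [0.49255757 0.00680105 0.12448327] 51
```

Selector reads about 0.51 rad, which is fully over, and the handle is at about -0.05. Next is the grip.

```bash
python3 - <<'E'
from h import *
plan([.4945,.0063,.162],3.199)
E
```

```text
turn [-0.0005 -0.001  -0.082 ] shift [ 0.2339 -0.5385  0.0021]
```

arm_command(motion=[[[0,0,-0.082,0.234,-0.538,0,1],[0,0,-0.082,0.234,-0.538,0,1],[0,0,-0.082,0.234,-0.538,0,1],[0,0,-0.082,0.234,-0.538,0,1],[0,0,-0.082,0.234,-0.538,0,1],[0,0,-0.082,0.234,-0.538,0,1],[0,0,-0.082,0.234,-0.538,0,1]]], grip_force=20)

```text
time: 6.1
tool_pos: [0.4953, 0.0053, 0.1628]
tool_rot: [3.141, 0.0, -3.087]
contact_force: [0.1, -1.2, 0.6]
opening: 0.0879
```

```bash
python3 - <<'E'
from h import *
o=robot.observe(); print(o['time'],o['tool_pos'],o['tool_rot'],o['contact_force'],o['opening'])
snap('wrist','w4')
plan([.4945,.0063,.087],3.199)
E
```

```text
6.1 [0.49525682 0.00534016 0.16283525] [ 3.14147903e+00  1.85077874e-04 -3.08739787e+00] [ 0.07799644 -1.17426736  0.60897665] 0.08794035851296547
turn [ 0.      0.0001 -0.0016] shift [0.0026 0.0024 0.2525]
```

View pics/w4.png

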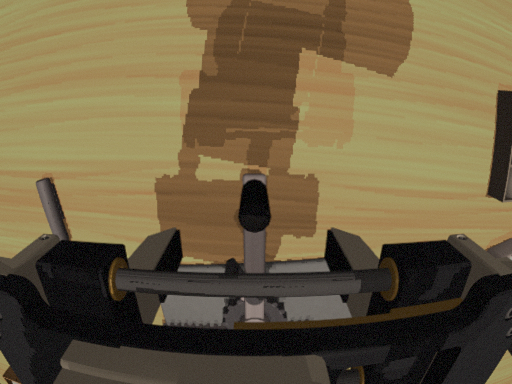

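The wrist view shows the grip post at (255,200), centred between the open fingers. I'll descend and close.

arm_command(motion=[[[0,0,0,0,0,0.1,1],[0,0,0,0,0,0.2,1],[0,0,0,0,0,0.25,1],[0,0,0,0,0,0.25,-1],[0,0,0,0,0,0.25,-1],[0,0,0,0,0,0.25,-1],[0,0,0,0,0,0.25,-1],[0,0,0,0,0,0.25,-1]]], grip_force=20)

```text
time: 6.95
tool_pos: [0.4954, 0.0051, 0.0886]
tool_rot: [-3.141, 0.002, -3.087]
contact_force: [0.3, 0.4, 0.3]
opening: 0.0563
```

arm_command(motion=[[[0,0,0,0,0,0,-1],[0,0,0,0,0,0,-1],[0,0,0,0,0,0,-1],[0,0,0,0,0,0,-1]]])

```text
time: 7.35
tool_pos: [0.4949, 0.0052, 0.0878]
tool_rot: [3.141, -0.0, -3.088]
contact_force: [-0.5, 3.5, 1.4]
opening: 0.0246
```

```bash
python3 - <<'E'
from h import *
o=robot.observe(); print(o['time'],o['tool_pos'],o['tool_rot'],o['contact_force'],o['opening'])
snap('wrist','w5')
E
```

```text
7.35 [0.4948889  0.00516512 0.08783414] [ 3.14125202e+00 -5.76239484e-05 -3.08756998e+00] [-0.51423341  3.47284866  1.38419132] 0.02462841172411645
```

View pics/w5.png

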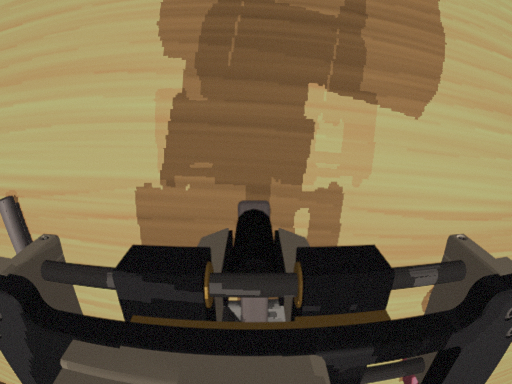

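arm_command(motion=[[[0,0,0.032,-0.0007,0.028,0,-1],[0,0,0.064,-0.0028,0.057,0,-1],[0,0,0.127,-0.0113,0.113,0,-1],[0,0,0.191,-0.0254,0.168,0,-1],[0,0,0.255,-0.0449,0.221,0,-1],[0,0,0.293,-0.0593,0.252,0,-1],[0,0,0.293,-0.0593,0.252,0,-1]]])

```text
time: 8.1
tool_pos: [0.5084, 0.0827, 0.0878]
tool_rot: [3.141, -0.001, 2.736]
contact_force: [-2.9, 1.9, 3.8]
opening: 0.0235
```

```bash
cat >> h.py <<'E'
C=np.array([.665,.0157])
def st():
    o=robot.observe(); d=o['tool_pos'][:2]-C; th=np.arctan2(d[1],d[0])%(2*np.pi); yaw=o['tool_rot'][2]%(2*np.pi)
    t=np.array([-np.sin(th),np.cos(th)]); f=o['contact_force'][:2]
    print('t%.2f ang %.4f r %.4f yawang %.4f z %.4f Ftan(resist) %.2f Frad %.2f Fz %.2f Mz %.2f open %.4f'%(o['time'],th-np.pi-np.radians(6.1),np.linalg.norm(d),yaw-np.pi-np.radians(6.1),o['tool_pos'][2],-f@t,f@(d/np.linalg.norm(d)),o['contact_force'][2],o['torque'][2],o['opening']))
E
python3 -c "
from h import *
st()"
```

```text
t8.10 ang -0.5106 r 0.1703 yawang -0.5120 z 0.0878 Ftan(resist) 0.64 Frad 3.37 Fz 3.75 Mz -0.17 open 0.0235
```

arm_command(motion=[[[0,0,-0.064,-0.0028,-0.057,0,-1],[0,0,-0.127,-0.0113,-0.113,0,-1],[0,0,-0.191,-0.0254,-0.168,0,-1],[0,0,-0.255,-0.0449,-0.221,0,-1],[0,0,-0.318,-0.0696,-0.2726,0,-1],[0,0,-0.318,-0.0696,-0.2726,0,-1]]])

```text
time: 8.7
tool_pos: [0.4957, -0.0034, 0.0878]
tool_rot: [-3.141, 0.001, -3.047]
contact_force: [1.0, 1.9, 0.1]
opening: 0.0237
```

```bash
python3 -c "
from h import *
st()"
```

```text
t8.70 ang 0.0061 r 0.1704 yawang -0.0120 z 0.0878 Ftan(resist) 1.79 Frad -1.18 Fz 0.14 Mz 0.38 open 0.0237
```

arm_command(motion=[[[0,0,-0.064,-0.0028,-0.057,0,-1],[0,0,-0.127,-0.0113,-0.113,0,-1],[0,0,-0.191,-0.0254,-0.168,0,-1],[0,0,-0.255,-0.0449,-0.221,0,-1]]])

```text
time: 9.1
tool_pos: [0.5155, -0.0658, 0.0878]
tool_rot: [3.14, 0.002, -2.645]
contact_force: [4.7, 8.8, -1.6]
opening: 0.0235
```

```bash
python3 -c "
from h import *
st()"
```

```text
t9.10 ang 0.3925 r 0.1703 yawang 0.3898 z 0.0878 Ftan(resist) 5.47 Frad -8.36 Fz -1.61 Mz 0.09 open 0.0235
```

arm_command(motion=[[[0,0,-0.032,-0.0007,-0.0284,0,-1],[0,0,-0.064,-0.0028,-0.057,0,-1],[0,0,-0.064,-0.0028,-0.057,0,-1]]])

```text
time: 9.4
tool_pos: [0.5249, -0.0808, 0.0878]
tool_rot: [-3.142, 0.002, -2.548]
contact_force: [3.0, 4.0, -0.1]
opening: 0.0239
```

```bash
python3 -c "
from h import *
st()
c=snap('top','t5')
im=c['image'][110:235,190:310,::-1]
cv2.imwrite('pics/t5c.png',cv2.resize(im,None,fx=4.8,fy=4.8,interpolation=cv2.INTER_CUBIC))
c=snap('scene','s5'); im=c['image'][165:280,190:335,::-1]
cv2.imwrite('pics/s5c.png',cv2.resize(im,None,fx=5,fy=5,interpolation=cv2.INTER_CUBIC))
"
```

```text
t9.40 ang 0.4968 r 0.1702 yawang 0.4875 z 0.0878 Ftan(resist) 1.59 Frad -4.72 Fz -0.07 Mz 0.24 open 0.0239
```

View pics/t5c.png

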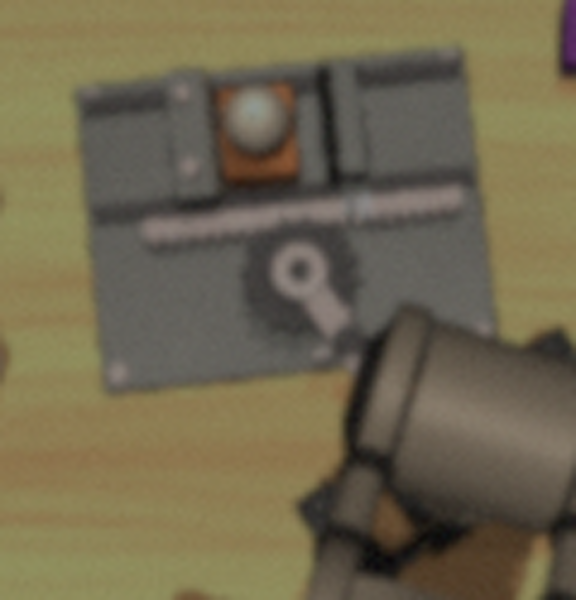

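View pics/s5c.png

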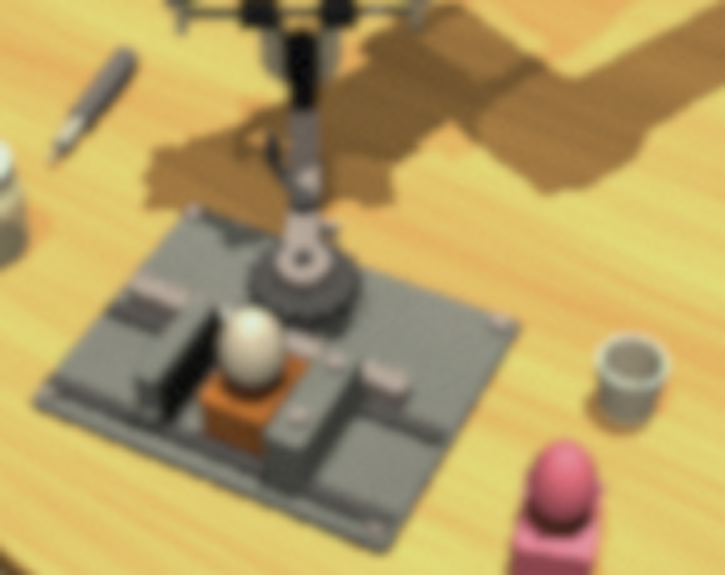

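The first stroke moved the jaw about 22 mm: its face went from x=365 to 328 in the crop, and the holder has not moved. I'll click back.

arm_command(motion=[[[0,0,0.0815,-0.0047,0.0726,0,-1],[0,0,0.163,-0.0185,0.144,0,-1],[0,0,0.2438,-0.0412,0.2125,0,-1],[0,0,0.3247,-0.0724,0.2776,0,-1],[0,0,0.4062,-0.1119,0.3387,0,-1],[0,0,0.487,-0.1582,0.3939,0,-1],[0,0,0.5685,-0.2121,0.443,0,-1],[0,0,0.643,-0.2664,0.4814,0,-1]]], grip_force=15)

```text
time: 10.3
tool_pos: [0.5089, 0.0838, 0.0879]
tool_rot: [-3.141, 0.0, 2.719]
contact_force: [0.9, -4.8, -1.1]
opening: 0.0239
```

arm_command(motion=[[[0,0,0,0,0,0,-1]]])

```text
time: 10.4
tool_pos: [0.5094, 0.0849, 0.0878]
tool_rot: [3.141, 0.0, 2.725]
contact_force: [-1.7, 1.5, 3.7]
opening: 0.0242
```

```bash
python3 -c "
from h import *
st()
c=snap('top','t6')
im=c['image'][110:235,190:310,::-1]
cv2.imwrite('pics/t6c.png',cv2.resize(im,None,fx=4.8,fy=4.8,interpolation=cv2.INTER_CUBIC))
"
```

```text
t10.40 ang -0.5248 r 0.1703 yawang -0.5226 z 0.0878 Ftan(resist) 0.63 Frad 2.17 Fz 3.70 Mz -0.23 open 0.0242
```

View pics/t6c.png

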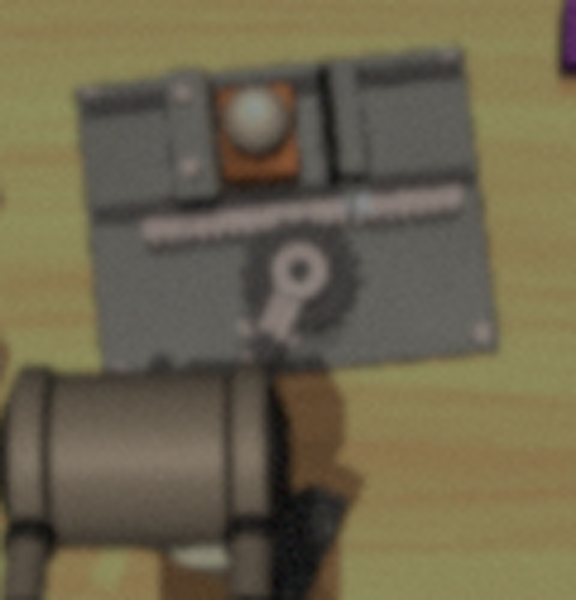

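arm_command(motion=[[[0,0,-0.064,-0.0028,-0.057,0,-1],[0,0,-0.127,-0.0113,-0.113,0,-1],[0,0,-0.191,-0.0254,-0.168,0,-1],[0,0,-0.255,-0.0449,-0.221,0,-1],[0,0,-0.318,-0.0696,-0.2726,0,-1]]])

```text
time: 10.95
tool_pos: [0.4954, -0.0008, 0.0879]
tool_rot: [3.141, 0.002, -3.051]
contact_force: [6.8, 5.6, -5.3]
opening: 0.0237
```

```bash
python3 -c "
from h import *
st()
c=snap('top','t7')
im=c['image'][110:235,190:310,::-1]
cv2.imwrite('pics/t7c.png',cv2.resize(im,None,fx=4.8,fy=4.8,interpolation=cv2.INTER_CUBIC))
"
```

```text
t10.95 ang -0.0097 r 0.1704 yawang -0.0159 z 0.0879 Ftan(resist) 4.90 Frad -7.35 Fz -5.34 Mz 0.16 open 0.0237
```

View pics/t7c.png

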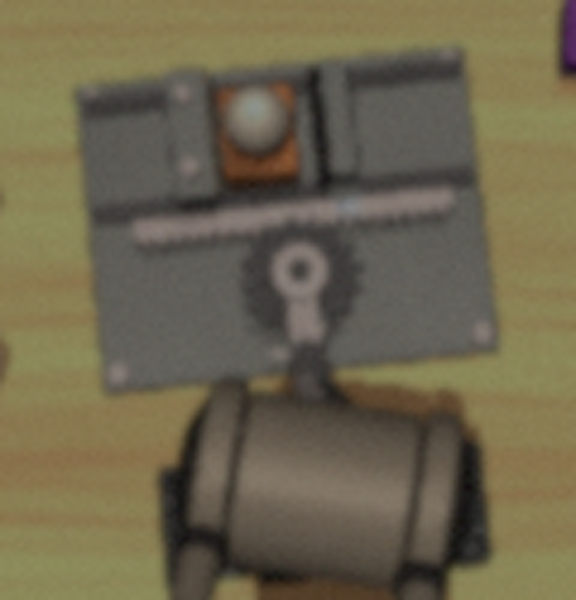

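arm_command(motion=[[[0,0,-0.032,-0.0007,-0.0284,0,-1],[0,0,-0.064,-0.0028,-0.057,0,-1],[0,0,-0.096,-0.0064,-0.085,0,-1],[0,0,-0.127,-0.0113,-0.113,0,-1]]])

```text
time: 11.4
tool_pos: [0.5018, -0.0335, 0.0878]
tool_rot: [3.141, 0.002, -2.856]
contact_force: [4.6, 6.7, -2.3]
opening: 0.0234
```

```bash
python3 -c "
from h import *
st()"
```

```text
t11.40 ang 0.1864 r 0.1704 yawang 0.1792 z 0.0878 Ftan(resist) 5.11 Frad -6.30 Fz -2.33 Mz 0.08 open 0.0234
```

arm_command(motion=[[[0,0,-0.032,-0.0007,-0.0284,0,-1],[0,0,-0.064,-0.0028,-0.057,0,-1]]])

```text
time: 11.6
tool_pos: [0.5076, -0.0495, 0.0879]
tool_rot: [3.141, 0.002, -2.755]
contact_force: [4.5, 6.3, -2.3]
opening: 0.0237
```

```bash
python3 -c "
from h import *
st()"
```

```text
t11.60 ang 0.2863 r 0.1704 yawang 0.2797 z 0.0879 Ftan(resist) 4.10 Frad -6.54 Fz -2.30 Mz 0.02 open 0.0237
```

arm_command(motion=[[[0,0,-0.032,-0.0007,-0.0284,0,-1],[0,0,-0.064,-0.0028,-0.057,0,-1]]])

```text
time: 11.8
tool_pos: [0.5149, -0.0648, 0.0879]
tool_rot: [3.141, 0.003, -2.655]
contact_force: [6.1, 7.4, -2.5]
opening: 0.0234
```

```bash
python3 -c "
from h import *
st()
c=snap('top','t8')
im=c['image'][110:235,190:310,::-1]
cv2.imwrite('pics/t8c.png',cv2.resize(im,None,fx=4.8,fy=4.8,interpolation=cv2.INTER_CUBIC))
T=c['cam_to_world'];f=192/np.tan(np.radians(c['fov_y'])/2);K=np.array([[f,0,c['cx']],[0,f,c['cy']],[0,0,1]])
def rect(c,z,n):
    a=np.radians(6.1); ex=np.array([np.cos(a),np.sin(a),0]);ey=np.array([-np.sin(a),np.cos(a),0])
    Y,X=np.meshgrid(np.arange(-140,120),np.arange(150,30,-1.))
    W=np.array([C[0],C[1],z])+X[...,None]/1e3*ex+Y[...,None]/1e3*ey
    p=(W-T[:3,3])@T[:3,:3]; u=(p[...,0]/p[...,2]*f+c['cx']).astype(np.float32); v=(p[...,1]/p[...,2]*f+c['cy']).astype(np.float32)
    o=cv2.remap(c['image'],u,v,cv2.INTER_CUBIC)[:,:,::-1]
    return o
rs=[cv2.resize(rect(load(k),.045,k),None,fx=2.5,fy=1.6) for k in ('t3','t5','t8')]
cv2.imwrite('pics/rect.png',np.vstack(rs))
"
```

```text
t11.80 ang 0.3858 r 0.1703 yawang 0.3803 z 0.0879 Ftan(resist) 3.62 Frad -8.90 Fz -2.49 Mz 0.02 open 0.0234
```

View pics/rect.png

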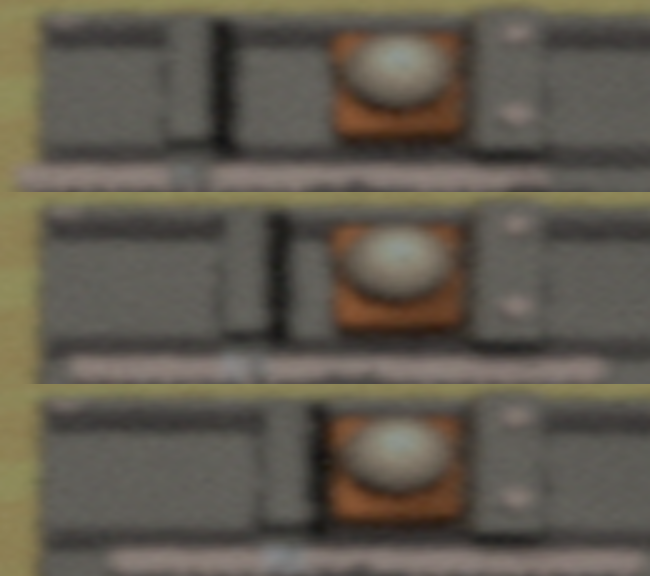

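The rectified clamp view (2.5 px/mm) shows the jaw face at about x=328, nearly touching the holder edge at 330. The holder-to-fence gap is 462 to 474, so about 5 mm. I'll click back two teeth and finish slowly mid-range.

arm_command(motion=[[[0,0,0.0815,-0.0047,0.0726,0,-1],[0,0,0.163,-0.0185,0.144,0,-1],[0,0,0.2438,-0.0412,0.2125,0,-1],[0,0,0.3247,-0.0724,0.2776,0,-1],[0,0,0.4062,-0.1119,0.3387,0,-1],[0,0,0.487,-0.1582,0.3939,0,-1],[0,0,0.538,-0.191,0.4255,0,-1],[0,0,0.538,-0.191,0.4255,0,-1]]])

```text
time: 12.65
tool_pos: [0.5053, 0.075, 0.0878]
tool_rot: [3.142, -0.0, 2.782]
contact_force: [-1.7, 0.7, 3.4]
opening: 0.0238
```

```bash
python3 -c "
from h import *
st()"
```

```text
t12.65 ang -0.4620 r 0.1704 yawang -0.4661 z 0.0878 Ftan(resist) 0.09 Frad 1.89 Fz 3.44 Mz -0.29 open 0.0238
```

arm_command(motion=[[[0,0,-0.016,-0.0002,-0.0142,0,-1],[0,0,-0.032,-0.0007,-0.0284,0,-1],[0,0,-0.048,-0.0016,-0.0426,0,-1],[0,0,-0.064,-0.0028,-0.0568,0,-1]]])

```text
time: 13.05
tool_pos: [0.4998, 0.0575, 0.0878]
tool_rot: [3.141, -0.0, 2.885]
contact_force: [-0.3, 4.1, 0.6]
opening: 0.0236
```

```bash
python3 -c "
from h import *
st()"
```

```text
t13.05 ang -0.3546 r 0.1704 yawang -0.3630 z 0.0878 Ftan(resist) 3.92 Frad 1.35 Fz 0.59 Mz -0.15 open 0.0236
```

arm_command(motion=[[[0,0,-0.016,-0.0002,-0.0142,0,-1],[0,0,-0.032,-0.0007,-0.0284,0,-1]]])

```text
time: 13.25
tool_pos: [0.4979, 0.0492, 0.0878]
tool_rot: [3.141, -0.0, 2.935]
contact_force: [0.5, 4.4, -0.1]
opening: 0.0241
```

```bash
python3 -c "
from h import *
st()"
```

```text
t13.25 ang -0.3045 r 0.1704 yawang -0.3128 z 0.0878 Ftan(resist) 4.38 Frad 0.40 Fz -0.13 Mz -0.13 open 0.0241
```

arm_command(motion=[[[0,0,-0.016,-0.0002,-0.0142,0,-1],[0,0,-0.032,-0.0007,-0.0284,0,-1]]])

```text
time: 13.45
tool_pos: [0.4964, 0.0409, 0.0878]
tool_rot: [3.141, 0.0, 2.985]
contact_force: [1.6, 4.1, -1.5]
opening: 0.024
```

```bash
cat >> h.py <<'E'
def rect(c,z=.045):
    T=c['cam_to_world'];f=192/np.tan(np.radians(c['fov_y'])/2)
    a=np.radians(6.1); ex=np.array([np.cos(a),np.sin(a),0]);ey=np.array([-np.sin(a),np.cos(a),0])
    Y,X=np.meshgrid(np.arange(-140,120),np.arange(150,30,-1.))
    W=np.array([C[0],C[1],z])+X[...,None]/1e3*ex+Y[...,None]/1e3*ey
    p=(W-T[:3,3])@T[:3,:3]; u=(p[...,0]/p[...,2]*f+c['cx']).astype(np.float32); v=(p[...,1]/p[...,2]*f+c['cy']).astype(np.float32)
    return cv2.resize(cv2.remap(c['image'],u,v,cv2.INTER_CUBIC)[:,:,::-1],None,fx=2.5,fy=1.6)
E
python3 -c "
from h import *
st()
snap('top','t9')
cv2.imwrite('pics/rect2.png',np.vstack([rect(load('t8')),rect(load('t9'))]))
"
```

```text
t13.45 ang -0.2547 r 0.1705 yawang -0.2626 z 0.0878 Ftan(resist) 4.30 Frad -0.93 Fz -1.52 Mz -0.07 open 0.0240
```

View pics/rect2.png

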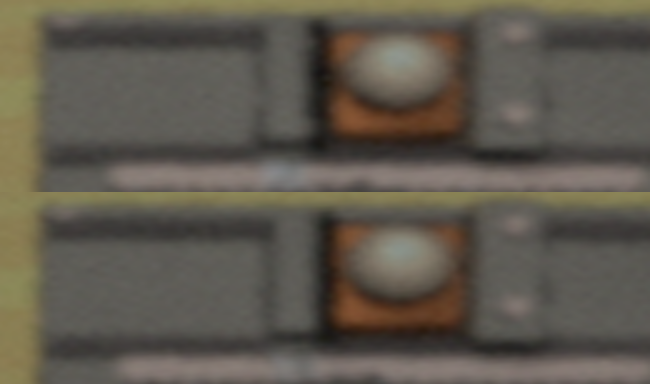

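The jaw has advanced about 3.6 mm and is at the holder; the moving baseline force is about 4.2 N. I'll continue in small steps.

arm_command(motion=[[[0,0,-0.016,-0.0002,-0.0142,0,-1],[0,0,-0.032,-0.0007,-0.0284,0,-1]]])

```text
time: 13.7
tool_pos: [0.4954, 0.0326, 0.0878]
tool_rot: [3.141, 0.0, 3.035]
contact_force: [0.2, 3.5, -0.4]
opening: 0.0235
```

```bash
python3 -c "
from h import *
st()"
```

```text
t13.70 ang -0.2060 r 0.1705 yawang -0.2133 z 0.0878 Ftan(resist) 3.53 Frad 0.13 Fz -0.42 Mz -0.10 open 0.0235
```

arm_command(motion=[[[0,0,-0.0095,-0.0001,-0.0085,0,-1],[0,0,-0.019,-0.0003,-0.017,0,-1]]])

```text
time: 13.9
tool_pos: [0.4949, 0.0277, 0.0878]
tool_rot: [3.141, -0.0, 3.063]
contact_force: [0.5, 5.4, -0.1]
opening: 0.0236
```

```bash
python3 -c "
from h import *
st()"
```

```text
t13.90 ang -0.1767 r 0.1705 yawang -0.1847 z 0.0878 Ftan(resist) 5.43 Frad -0.10 Fz -0.10 Mz -0.11 open 0.0236
```

arm_command(motion=[[[0,0,-0.0095,-0.0001,-0.0085,0,-1],[0,0,-0.019,-0.0003,-0.017,0,-1]]])

```text
time: 14.1
tool_pos: [0.4947, 0.0227, 0.0878]
tool_rot: [3.141, -0.0, 3.093]
contact_force: [-0.7, 3.5, 0.8]
opening: 0.0237
```

```bash
python3 -c "
from h import *
st()"
```

```text
t14.10 ang -0.1474 r 0.1705 yawang -0.1546 z 0.0878 Ftan(resist) 3.51 Frad 0.82 Fz 0.81 Mz -0.12 open 0.0237
```

arm_command(motion=[[[0,0,-0.0095,-0.0001,-0.0085,0,-1],[0,0,-0.019,-0.0003,-0.017,0,-1]]])

```text
time: 14.3
tool_pos: [0.4945, 0.0176, 0.0878]
tool_rot: [3.141, -0.0, 3.123]
contact_force: [-0.3, 4.7, 1.4]
opening: 0.0237
```

```bash
python3 -c "
from h import *
st()
snap('top','t10')
cv2.imwrite('pics/rect3.png',np.vstack([rect(load('t9')),rect(load('t10'))]))
"
```

```text
t14.30 ang -0.1174 r 0.1705 yawang -0.1248 z 0.0878 Ftan(resist) 4.68 Frad 0.37 Fz 1.44 Mz -0.05 open 0.0237
```

View pics/rect3.png

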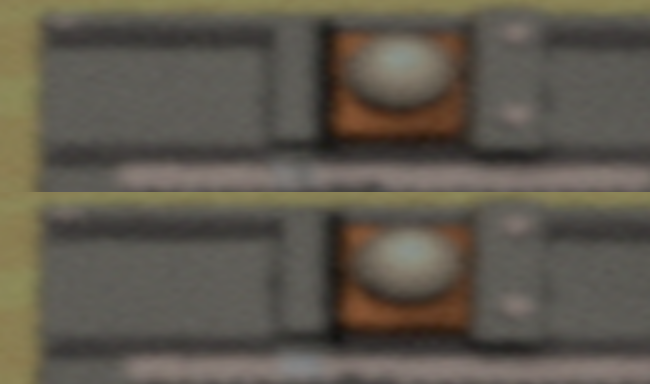

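The holder is now moving with the jaw: its right edge is at 470, next to the fence at 474. I'll use finer steps.

arm_command(motion=[[[0,0,-0.0064,0,-0.0057,0,-1],[0,0,-0.0127,-0.0001,-0.0114,0,-1]]])

```text
time: 14.55
tool_pos: [0.4945, 0.0142, 0.0878]
tool_rot: [3.141, -0.0, -3.14]
contact_force: [-0.2, 3.2, 2.4]
opening: 0.0234
```

```bash
python3 -c "
from h import *
st()"
```

```text
t14.55 ang -0.0979 r 0.1705 yawang -0.1052 z 0.0878 Ftan(resist) 3.20 Frad 0.15 Fz 2.43 Mz -0.10 open 0.0234
```

arm_command(motion=[[[0,0,-0.0064,0,-0.0057,0,-1],[0,0,-0.0127,-0.0001,-0.0114,0,-1]]])

```text
time: 14.75
tool_pos: [0.4946, 0.0108, 0.0878]
tool_rot: [3.141, -0.0, -3.12]
contact_force: [-0.5, 5.2, 2.9]
opening: 0.0234
```

```bash
python3 -c "
from h import *
st()"
```

```text
t14.75 ang -0.0777 r 0.1704 yawang -0.0853 z 0.0878 Ftan(resist) 5.20 Frad 0.39 Fz 2.88 Mz -0.02 open 0.0234
```

arm_command(motion=[[[0,0,-0.0064,0,-0.0057,0,-1],[0,0,-0.0127,-0.0001,-0.0114,0,-1]]])

```text
time: 14.95
tool_pos: [0.4948, 0.0073, 0.0878]
tool_rot: [3.142, -0.0, -3.1]
contact_force: [-1.3, 4.7, 2.1]
opening: 0.0235
```

```bash
python3 -c "
from h import *
st()"
```

```text
t14.95 ang -0.0573 r 0.1705 yawang -0.0654 z 0.0878 Ftan(resist) 4.79 Frad 1.09 Fz 2.11 Mz -0.07 open 0.0235
```

arm_command(motion=[[[0,0,-0.0064,0,-0.0057,0,-1],[0,0,-0.0127,-0.0001,-0.0114,0,-1]]])

```text
time: 15.15
tool_pos: [0.495, 0.0039, 0.0878]
tool_rot: [3.141, -0.0, -3.081]
contact_force: [-0.4, 4.6, 2.3]
opening: 0.0235
```

```bash
python3 -c "
from h import *
st()"
```

```text
t15.15 ang -0.0373 r 0.1705 yawang -0.0455 z 0.0878 Ftan(resist) 4.60 Frad 0.08 Fz 2.25 Mz -0.04 open 0.0235
```

arm_command(motion=[[[0,0,-0.0064,0,-0.0057,0,-1],[0,0,-0.0127,-0.0001,-0.0114,0,-1]]])

```text
time: 15.35
tool_pos: [0.4952, 0.0006, 0.0878]
tool_rot: [3.141, -0.0, -3.061]
contact_force: [-1.6, 5.6, 2.5]
opening: 0.0235
```

```bash
python3 -c "
from h import *
st()"
```

```text
t15.35 ang -0.0177 r 0.1705 yawang -0.0255 z 0.0878 Ftan(resist) 5.68 Frad 1.14 Fz 2.53 Mz -0.10 open 0.0235
```

arm_command(motion=[[[0,0,-0.0064,0,-0.0057,0,-1],[0,0,-0.0127,-0.0001,-0.0114,0,-1]]])

```text
time: 15.55
tool_pos: [0.4955, -0.0027, 0.0878]
tool_rot: [3.141, 0.0, -3.041]
contact_force: [-0.8, 5.9, 2.9]
opening: 0.0235
```

```bash
python3 -c "
from h import *
st()
snap('top','t11')
cv2.imwrite('pics/rect4.png',np.vstack([rect(load('t10')),rect(load('t11'))]))
"
```

```text
t15.55 ang 0.0019 r 0.1705 yawang -0.0057 z 0.0878 Ftan(resist) 5.99 Frad 0.20 Fz 2.86 Mz -0.07 open 0.0235
```

View pics/rect4.png

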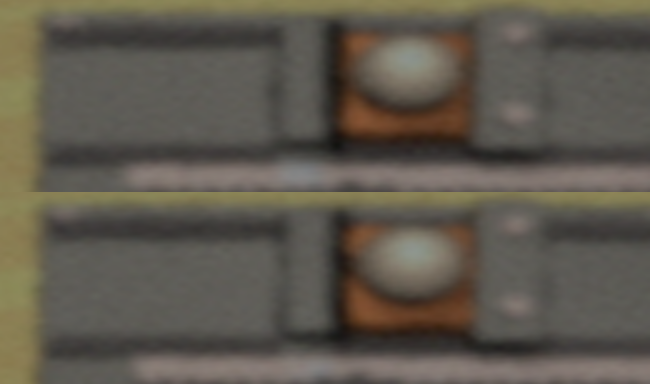

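Force is rising (4.6, 5.7, 6.0 N), so it is beginning to grip. I'll take small steps to about 9 N.

arm_command(motion=[[[0,0,-0.0064,0,-0.0057,0,-1],[0,0,-0.0127,-0.0001,-0.0114,0,-1]]])

```text
time: 15.8
tool_pos: [0.4959, -0.006, 0.0878]
tool_rot: [3.141, 0.0, -3.021]
contact_force: [0.6, 6.5, 1.8]
opening: 0.0233
```

```bash
python3 -c "
from h import *
st()"
```

```text
t15.80 ang 0.0212 r 0.1705 yawang 0.0143 z 0.0878 Ftan(resist) 6.40 Frad -1.41 Fz 1.79 Mz -0.08 open 0.0233
```

arm_command(motion=[[[0,0,-0.0064,0,-0.0057,0,-1]]])

```text
time: 15.9
tool_pos: [0.4961, -0.0076, 0.0878]
tool_rot: [3.141, 0.0, -3.011]
contact_force: [-1.0, 6.9, 3.2]
opening: 0.0239
```

```bash
python3 -c "
from h import *
st()"
```

```text
t15.90 ang 0.0309 r 0.1705 yawang 0.0243 z 0.0878 Ftan(resist) 6.97 Frad 0.02 Fz 3.20 Mz -0.13 open 0.0239
```

arm_command(motion=[[[0,0,-0.0064,0,-0.0057,0,-1]]])

```text
time: 16.0
tool_pos: [0.4963, -0.0093, 0.0878]
tool_rot: [3.141, 0.0, -3.001]
contact_force: [-0.9, 7.1, 1.5]
opening: 0.0235
```

```bash
python3 -c "
from h import *
st()"
```

```text
t16.00 ang 0.0406 r 0.1705 yawang 0.0343 z 0.0878 Ftan(resist) 7.17 Frad -0.18 Fz 1.49 Mz -0.11 open 0.0235
```

arm_command(motion=[[[0,0,-0.0064,0,-0.0057,0,-1]]])

```text
time: 16.1
tool_pos: [0.4966, -0.0109, 0.0878]
tool_rot: [3.141, 0.0, -2.991]
contact_force: [-1.3, 7.8, 1.3]
opening: 0.0236
```

```bash
python3 -c "
from h import *
st()"
```

```text
t16.10 ang 0.0502 r 0.1705 yawang 0.0444 z 0.0878 Ftan(resist) 7.93 Frad 0.03 Fz 1.26 Mz -0.21 open 0.0236
```

arm_command(motion=[[[0,0,-0.0064,0,-0.0057,0,-1]]])

```text
time: 16.2
tool_pos: [0.4969, -0.0125, 0.0878]
tool_rot: [3.141, 0.0, -2.981]
contact_force: [-0.4, 7.1, 2.6]
opening: 0.0237
```

```bash
python3 -c "
from h import *
st()
for i in range(3): snap('top','t12%d'%i); st()
im=[np.mean([load('t12%d'%i)['image'].astype(float) for i in range(3)],0)]
c=load('t120'); c['image']=im[0].astype(np.uint8)
cv2.imwrite('pics/rect5.png',np.vstack([rect(load('t11')),rect(c)]))
"
```

```text
t16.20 ang 0.0599 r 0.1705 yawang 0.0544 z 0.0878 Ftan(resist) 7.10 Frad -0.79 Fz 2.63 Mz -0.11 open 0.0237
t16.25 ang 0.0611 r 0.1705 yawang 0.0549 z 0.0878 Ftan(resist) 6.66 Frad -0.42 Fz 1.53 Mz -0.08 open 0.0238
t16.30 ang 0.0612 r 0.1705 yawang 0.0542 z 0.0878 Ftan(resist) 6.69 Frad 0.33 Fz 2.31 Mz -0.06 open 0.0236
t16.35 ang 0.0613 r 0.1705 yawang 0.0541 z 0.0878 Ftan(resist) 6.19 Frad -0.36 Fz 2.48 Mz -0.13 open 0.0236
```

View pics/rect5.png

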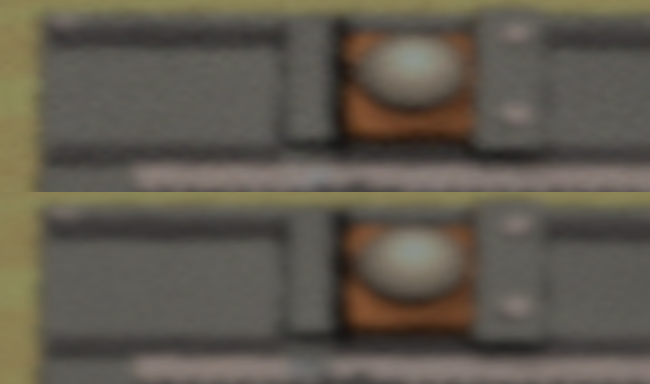

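Some readings scatter by about 0.7 N. Combining the force and angle models, the squeeze is about 25–30 N. Two more fine steps.

arm_command(motion=[[[0,0,-0.0064,0,-0.0057,0,-1]]])

```text
time: 16.45
tool_pos: [0.4972, -0.0141, 0.0878]
tool_rot: [3.141, 0.0, -2.971]
contact_force: [0.3, 7.6, 2.3]
opening: 0.0239
```

```bash
python3 -c "
from h import *
st()"
```

```text
t16.45 ang 0.0693 r 0.1705 yawang 0.0642 z 0.0878 Ftan(resist) 7.39 Frad -1.61 Fz 2.32 Mz -0.17 open 0.0239
```

```bash
python3 -c "
import numpy as np
from scipy.optimize import least_squares
D=np.array([(-.3546,3.92),(-.3045,4.38),(-.2547,4.30),(-.206,3.53),(-.1767,5.43),(-.1474,3.51),(-.1174,4.68),(-.0979,3.2),(-.0777,5.2),(-.0573,4.79),(-.0373,4.6),(-.0177,5.68),(.0019,5.99),(.0212,6.4),(.0309,6.97),(.0406,7.17),(.0502,7.93),(.0599,7.1),(.0693,7.39)])
for free in (0,1):
  f=lambda p:p[0]+(p[2] if free else 67)*np.clip(D[:,0]-p[1],0,None)-D[:,1]
  best=min((least_squares(f,[4.2,a,45.][:2+free]) for a in (-.06,-.03,0,.02)),key=lambda r:r.cost)
  p=best.x; J=best.jac; cov=np.linalg.inv(J.T@J)*2*best.cost/(len(D)-len(p)); s=p[2] if free else 67
  print(p,np.sqrt(np.diag(cov)),'F',s*(.0705-p[1])*7.08)
"
```

```text
[4.55461539 0.00646366] [0.24866235 0.00660445] F 30.37627705732829
[ 4.11875    -0.09619762 20.93704974] [0.20959101 0.02297931 3.79895388] F 24.71030698032507
```

arm_command(motion=[[[0,0,-0.0095,-0.0001,-0.0085,0,-1]]])

```text
time: 16.55
tool_pos: [0.4976, -0.0165, 0.0878]
tool_rot: [3.14, 0.0, -2.956]
contact_force: [-0.1, 7.7, 2.4]
opening: 0.0236
```

```bash
python3 -c "
from h import *
st()"
```

```text
t16.55 ang 0.0837 r 0.1705 yawang 0.0795 z 0.0878 Ftan(resist) 7.55 Frad -1.30 Fz 2.39 Mz -0.17 open 0.0236
```

arm_command(motion=[[[0,0,-0.0064,0,-0.0057,0,-1]]])

```text
time: 16.65
tool_pos: [0.4979, -0.0182, 0.0878]
tool_rot: [3.14, 0.0, -2.946]
contact_force: [-0.5, 8.8, 2.2]
opening: 0.0237
```

```bash
python3 -c "
from h import *
st()"
```

```text
t16.65 ang 0.0940 r 0.1705 yawang 0.0895 z 0.0878 Ftan(resist) 8.72 Frad -1.27 Fz 2.17 Mz -0.09 open 0.0237
```

Tangential force is 8.7 N, so the squeeze is about 31 N by force and about 37–40 N by angle. I'll stop here, release and rise.

arm_command(motion=[[[0,0,0,0,0,0,-0.3],[0,0,0,0,0,0,0.2],[0,0,0,0,0,0,0.2],[0,0,0,0,0,0,0.2],[0,0,0,0,0,0,0.2]]])

```text
time: 17.15
tool_pos: [0.4978, -0.0193, 0.0877]
tool_rot: [-3.141, -0.0, -2.946]
contact_force: [-0.3, -0.2, 0.4]
opening: 0.0542
```

```bash
python3 -c "
from h import *
st()"
```

```text
t17.15 ang 0.0999 r 0.1708 yawang 0.0889 z 0.0877 Ftan(resist) -0.09 Frad 0.31 Fz 0.37 Mz 0.01 open 0.0542
```

arm_command(motion=[[[0,0,0,0,0,-0.05,0.2],[0,0,0,0,0,-0.15,0.2],[0,0,0,0,0,-0.25,0.2],[0,0,0,0,0,-0.4,0.2],[0,0,0,0.3,0,-0.4,0.2],[0,0,0,0.3,0.3,-0.4,0.2],[0,0,0,0.3,0.5,-0.4,0.2],[0,0,0,0.3,0.5,-0.4,0.2]]])

```text
time: 17.95
tool_pos: [0.3818, 0.1054, 0.2081]
tool_rot: [-3.141, 0.001, -2.949]
contact_force: [1.1, 0.5, -0.2]
opening: 0.0551
```

```bash
python3 - <<'E'
from h import *
st()
c=snap('top','t13')
im=c['image'][110:235,190:310,::-1]
cv2.imwrite('pics/t13c.png',np.vstack([cv2.resize(im,(480,420),interpolation=cv2.INTER_CUBIC),cv2.resize(rect(c),(480,150))]))
snap('scene','s13')
T=c['cam_to_world']; f=192/np.tan(np.radians(c['fov_y'])/2)
P=pts(c); m=(P[...,2]>.115)&(P[...,2]<.14); m[:205]=0;m[230:]=0;m[:,:235]=0;m[:,275:]=0
p=P[m].mean(0); d=p[:2]-C; print('post',p,m.sum(),'ang',np.arctan2(d[1],d[0])%(2*np.pi)-np.pi-np.radians(6.1))
E
```

```text
t17.95 ang -0.4133 r 0.2971 yawang 0.0859 z 0.2081 Ftan(resist) 0.78 Frad -0.87 Fz -0.25 Mz -0.04 open 0.0551
post [ 0.49391425 -0.00367156  0.1244962 ] 50 ang 0.006281918562104624
```

View pics/t13c.png

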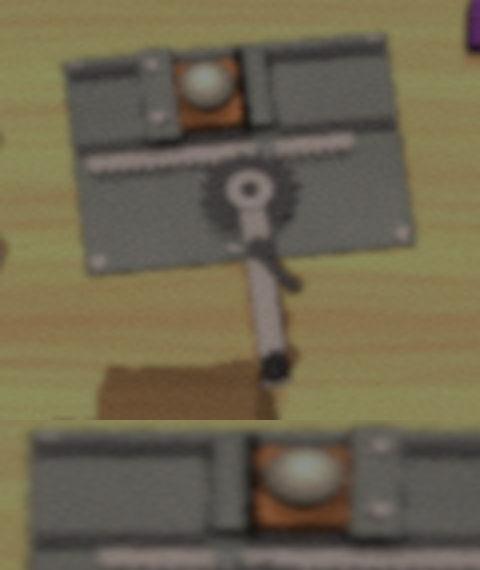

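View pics/s13.png

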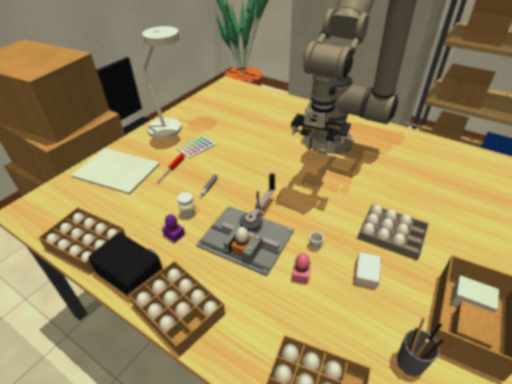

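The post reads about 13 mm back from where I released it. I need to check whether the jaw itself moved.

```bash
python3 - <<'E'
from h import *
def big(c,z,x0,x1,y0,y1):
    T=c['cam_to_world'];f=192/np.tan(np.radians(c['fov_y'])/2)
    a=np.radians(6.1); ex=np.array([np.cos(a),np.sin(a),0]);ey=np.array([-np.sin(a),np.cos(a),0])
    Y,X=np.meshgrid(np.arange(y0,y1,.5),np.arange(x1,x0,-.5))
    W=np.array([C[0],C[1],z])+X[...,None]/1e3*ex+Y[...,None]/1e3*ey
    p=(W-T[:3,3])@T[:3,:3]; u=(p[...,0]/p[...,2]*f+c['cx']).astype(np.float32); v=(p[...,1]/p[...,2]*f+c['cy']).astype(np.float32)
    return cv2.cvtColor(cv2.remap(c['image'],u,v,cv2.INTER_CUBIC),cv2.COLOR_RGB2GRAY)
extra=[snap('top','t14%d'%i) for i in range(2)]
ref=load('t122')
def prof(c): return big(c,.06,70,135,-50,0).astype(float)   # jaw body region
from scipy.ndimage import shift
def est(A,B):
    ss=np.arange(-12,12,.1); e=[]
    for s in ss:
        Bs=shift(B,(0,s),order=1,mode='nearest'); e.append(((A-A.mean()-Bs+Bs.mean())[:,12:-12]**2).mean())
    return -ss[np.argmin(e)]*.5
def jaw(c): return big(c,.055,70,135,-75,-20).astype(float)
def fen(c): return big(c,.06,60,150,28,70).astype(float)
def rackend(c): return big(c,.03,38,52,-100,-40).astype(float)
def holder(c): return big(c,.05,70,135,0,30).astype(float)
for k in ['t5','t8','t9','t10','t11','t120','t121','t122','t13','t140','t141']:
    c=load(k); print(k,'jaw %.2f rack %.2f fence %.2f'%(est(jaw(ref),jaw(c)),est(rackend(ref),rackend(c)),est(fen(ref),fen(c))))
c=load('t141');im=c['image'][170:235,225:290,::-1]
cv2.imwrite('pics/h14.png',cv2.resize(im,None,fx=8,fy=8,interpolation=cv2.INTER_CUBIC))
T=c['cam_to_world']; f=192/np.tan(np.radians(c['fov_y'])/2)
st()
E
```

```text
t5 jaw -5.95 rack 0.20 fence -2.35
t8 jaw -5.95 rack -5.95 fence -2.65
t9 jaw -5.95 rack -5.80 fence -2.15
t10 jaw -4.20 rack -2.85 fence -0.75
t11 jaw -0.70 rack 0.10 fence -0.05
t120 jaw -0.10 rack 0.15 fence 0.10
t121 jaw -0.15 rack 0.15 fence 0.10
t122 jaw 0.00 rack 0.00 fence 0.00
t13 jaw 0.15 rack -0.10 fence -0.05
t140 jaw 0.15 rack -0.15 fence -0.05
t141 jaw -0.15 rack -0.20 fence -0.20
t18.15 ang -0.4149 r 0.2965 yawang 0.0921 z 0.2080 Ftan(resist) 0.07 Frad -0.60 Fz -1.37 Mz 0.02 open 0.0554
```

View pics/h14.png

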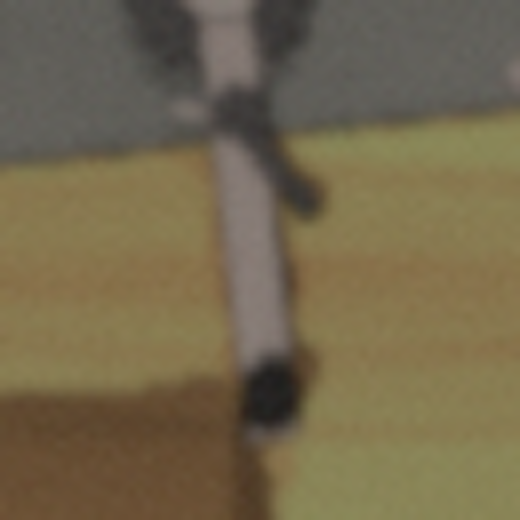

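The jaw seems to have stayed within about 0.2 mm of the last picture taken while holding, yet the handle swung back about 0.08 rad. I'll measure the handle and wheel rotation better before deciding.

```bash
python3 - <<'E'
from h import *
c=load('t141'); T=c['cam_to_world']; f=192/np.tan(np.radians(c['fov_y'])/2)
def at(u,v,z):
    d=T[:3,:3]@np.array([(u-c['cx'])/f,(v-c['cy'])/f,1]); s=(z-T[2,3])/d[2]; return T[:3,3]+s*d
p=at(225+270/8-.4,170+388/8-.4,.126); d=p[:2]-C; print(p, np.arctan2(d[1],d[0])%(2*np.pi)-np.pi-np.radians(6.1))
# wheel polar at z=.048, r 30..40
def pol(c):
    A,Rr=np.meshgrid(np.radians(np.arange(0,360,.5)),np.arange(33,43,1.))
    W=np.stack([C[0]+.0003+Rr/1e3*np.cos(A),C[1]+Rr/1e3*np.sin(A),np.full(A.shape,.048)],-1)
    p=(W-T[:3,3])@T[:3,:3]; u=(p[...,0]/p[...,2]*f+c['cx']).astype(np.float32); v=(p[...,1]/p[...,2]*f+c['cy']).astype(np.float32)
    return cv2.cvtColor(cv2.remap(c['image'],u,v,cv2.INTER_CUBIC),cv2.COLOR_RGB2GRAY).astype(float)
# 16th harmonic phase over clean arc (exclude handle & rack): use angles 30-150 & 210-330 deg split
A=np.radians(np.arange(0,360,.5))
def ph(c):
    q=pol(c).mean(0); q=q-np.convolve(np.r_[q[-45:],q,q[:45]],np.ones(91)/91,'same')[45:-45]
    out=[]
    for lo,hi in ((220,310),(70,140)):
        w=(A>np.radians(lo))&(A<np.radians(hi)); z=(q*np.exp(-16j*A))[w].sum(); out.append((-np.angle(z)/16, abs(z)))
    return out
for k in ['t3','t5','t6','t8','t9','t10','t11','t120','t121','t122','t13','t140','t141']:
    print(k,[tuple(np.round(x,3)) for x in ph(load(k))])
E
```

```text
[ 0.49576721 -0.00398909  0.126     ] 0.009357455895560515
t3 [(np.float64(-0.177), np.float64(294.147)), (np.float64(0.077), np.float64(157.297))]
t5 [(np.float64(0.016), np.float64(491.127)), (np.float64(-0.15), np.float64(139.566))]
t6 [(np.float64(0.002), np.float64(229.086)), (np.float64(0.172), np.float64(188.056))]
t8 [(np.float64(-0.089), np.float64(428.262)), (np.float64(0.108), np.float64(281.022))]
t9 [(np.float64(0.024), np.float64(307.334)), (np.float64(-0.163), np.float64(255.237))]
t10 [(np.float64(0.133), np.float64(241.32)), (np.float64(-0.019), np.float64(140.234))]
t11 [(np.float64(-0.164), np.float64(304.701)), (np.float64(0.104), np.float64(186.397))]
t120 [(np.float64(-0.128), np.float64(215.56)), (np.float64(0.13), np.float64(219.942))]
t121 [(np.float64(-0.116), np.float64(303.683)), (np.float64(0.142), np.float64(214.224))]
t122 [(np.float64(-0.134), np.float64(220.149)), (np.float64(0.144), np.float64(207.75))]
t13 [(np.float64(-0.112), np.float64(316.666)), (np.float64(0.13), np.float64(231.282))]
t140 [(np.float64(-0.117), np.float64(248.316)), (np.float64(0.132), np.float64(245.285))]
t141 [(np.float64(-0.104), np.float64(260.59)), (np.float64(0.134), np.float64(237.119))]
```

The wheel phase (16 teeth) shows the wheel and jaw did not spring back by 0.08 rad. It was mainly the handle slipping back on the ratchet when the fingers opened. I'll verify by pushing the handle again with one finger and feeling where it catches and with what force.

```bash
python3 - <<'E'
from h import *
plan([.4957,-.0045,.208],3.260)
E
```

```text
turn [-0.0005  0.0004  0.051 ] shift [-0.2975 -0.4346  0.0006]
```

arm_command(motion=[[[0,0,0.051,-0.2975,-0.4346,0,0.2],[0,0,0.051,-0.2975,-0.4346,0,0.2],[0,0,0.051,-0.2975,-0.4346,0,0.2],[0,0,0.051,-0.2975,-0.4346,0,0.2],[0,0,0.051,-0.2975,-0.4346,0,0.2],[0,0,0.051,-0.2975,-0.4346,0,0.2]]])

```text
time: 18.75
tool_pos: [0.4947, -0.0059, 0.2073]
tool_rot: [3.141, -0.002, -3.028]
contact_force: [-0.3, -0.5, 0.3]
opening: 0.0551
```

```bash
python3 - <<'E'
from h import *
st(); snap('wrist','w9'); plan([.4957,-.0045,.088],3.260)
E
```

```text
t18.75 ang 0.0198 r 0.1716 yawang 0.0071 z 0.2073 Ftan(resist) -0.44 Frad 0.41 Fz 0.32 Mz -0.01 open 0.0551
turn [ 0.0003 -0.0006 -0.0023] shift [-0.0042  0.0022  0.3988]
```

View pics/w9.png

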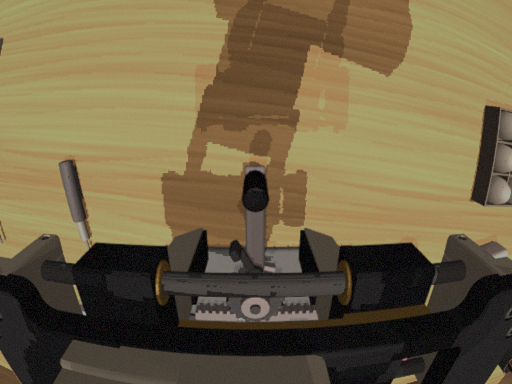

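The post, at (256,190), is centred between the fingers, so I'll descend.

arm_command(motion=[[[0,0,0,0,0,0.15,0.2],[0,0,0,0,0,0.28,0.2],[0,0,0,0,0,0.36,0.2],[0,0,0,0,0,0.398,-0.26],[0,0,0,0,0,0.398,-0.26],[0,0,0,0,0,0.398,-0.26],[0,0,0,0,0,0.398,-0.26]]])

```text
time: 19.5
tool_pos: [0.4966, -0.0054, 0.09]
tool_rot: [-3.141, 0.003, -3.026]
contact_force: [0.5, 0.1, -0.4]
opening: 0.0346
```

```bash
python3 -c "
from h import *
st()"
```

```text
t19.50 ang 0.0183 r 0.1698 yawang 0.0090 z 0.0900 Ftan(resist) 0.05 Frad -0.53 Fz -0.44 Mz -0.00 open 0.0346
```

arm_command(motion=[[[0,0,-0.0127,-0.0001,-0.0114,0,-0.26],[0,0,-0.0255,-0.0005,-0.0227,0,-0.26]]])

```text
time: 19.7
tool_pos: [0.4972, -0.0119, 0.0894]
tool_rot: [3.141, 0.002, -2.985]
contact_force: [-0.4, 5.2, 3.8]
opening: 0.034
```

```bash
python3 -c "
from h import *
st()"
```

```text
t19.70 ang 0.0565 r 0.1701 yawang 0.0503 z 0.0894 Ftan(resist) 5.20 Frad -0.42 Fz 3.75 Mz -0.02 open 0.0340
```

arm_command(motion=[[[0,0,-0.0127,-0.0001,-0.0114,0,-0.26]]])

```text
time: 19.8
tool_pos: [0.4977, -0.0151, 0.0893]
tool_rot: [3.14, 0.002, -2.965]
contact_force: [-0.3, 7.0, 5.9]
opening: 0.034
```

```bash
python3 -c "
from h import *
st()"
```

```text
t19.80 ang 0.0753 r 0.1701 yawang 0.0700 z 0.0893 Ftan(resist) 6.99 Frad -0.94 Fz 5.89 Mz -0.05 open 0.0340
```

Resistance came up at once (7 N), with no free play. The fingers are evidently compliant by about 1 mm/N, so the "slip back" was finger flex: the handle stayed put and the clamp holds. Force is therefore the right gauge, and it says about 28 N. I'll take a few fine steps to about 9 N.

arm_command(motion=[[[0,0,-0.0064,0,-0.0057,0,-0.26]]])

```text
time: 19.9
tool_pos: [0.498, -0.0167, 0.0893]
tool_rot: [3.14, 0.002, -2.956]
contact_force: [-0.7, 7.8, 6.3]
opening: 0.0339
```

```bash
python3 -c "
from h import *
st()"
```

```text
t19.90 ang 0.0851 r 0.1701 yawang 0.0796 z 0.0893 Ftan(resist) 7.80 Frad -0.76 Fz 6.29 Mz -0.03 open 0.0339
```

arm_command(motion=[[[0,0,-0.0064,0,-0.0057,0,-0.26]]])

```text
time: 20.0
tool_pos: [0.4983, -0.0181, 0.0893]
tool_rot: [3.14, 0.002, -2.946]
contact_force: [0.4, 8.7, 6.1]
opening: 0.0337
```

```bash
python3 - <<'E'
from h import *
st()
for i in range(4): snap('top','t15%d'%i); st()
snap('wrist','w10')
E
```

```text
t20.00 ang 0.0937 r 0.1701 yawang 0.0894 z 0.0893 Ftan(resist) 8.41 Frad -2.07 Fz 6.10 Mz 0.01 open 0.0337
t20.05 ang 0.0946 r 0.1701 yawang 0.0900 z 0.0894 Ftan(resist) 7.00 Frad -1.90 Fz 6.18 Mz -0.08 open 0.0338
t20.10 ang 0.0947 r 0.1702 yawang 0.0894 z 0.0893 Ftan(resist) 6.27 Frad -0.48 Fz 4.12 Mz 0.04 open 0.0339
t20.15 ang 0.0947 r 0.1702 yawang 0.0892 z 0.0893 Ftan(resist) 5.97 Frad -0.67 Fz 6.04 Mz -0.06 open 0.0340
t20.20 ang 0.0947 r 0.1701 yawang 0.0892 z 0.0893 Ftan(resist) 6.71 Frad -1.34 Fz 5.57 Mz 0.01 open 0.0345
```

View pics/w10.png

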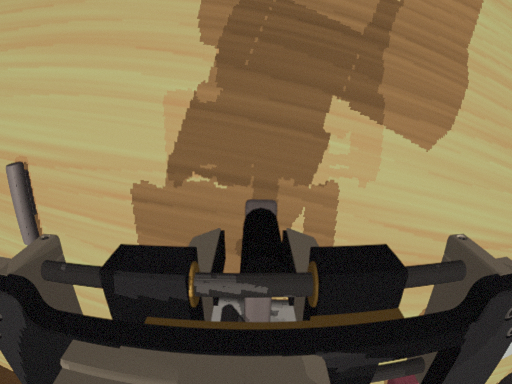

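```bash
cat > ph.py <<'E'
from h import *
def pol(c):
    T=c['cam_to_world']; f=192/np.tan(np.radians(c['fov_y'])/2)
    A,Rr=np.meshgrid(np.radians(np.arange(0,360,.5)),np.arange(33,43,1.))
    W=np.stack([C[0]+.0003+Rr/1e3*np.cos(A),C[1]+Rr/1e3*np.sin(A),np.full(A.shape,.048)],-1)
    p=(W-T[:3,3])@T[:3,:3]; u=(p[...,0]/p[...,2]*f+c['cx']).astype(np.float32); v=(p[...,1]/p[...,2]*f+c['cy']).astype(np.float32)
    return cv2.cvtColor(cv2.remap(c['image'],u,v,cv2.INTER_CUBIC),cv2.COLOR_RGB2GRAY).astype(float)
A=np.radians(np.arange(0,360,.5))
def ph(c):
    q=pol(c).mean(0); q=q-np.convolve(np.r_[q[-45:],q,q[:45]],np.ones(91)/91,'same')[45:-45]
    o=[]
    for lo,hi in ((220,310),(70,140),(215,325),(60,145)):
        w=(A>np.radians(lo))&(A<np.radians(hi)); o.append(-np.angle((q*np.exp(-16j*A))[w].sum())/16)
    return np.array(o)
def avg(ks):
    c=load(ks[0]); c['image']=np.mean([load(k)['image'].astype(float) for k in ks],0).round().astype(np.uint8); return c
E
python3 - <<'E'
from ph import *
for ks in (['t10'],['t11'],['t120','t121','t122'],['t13','t140','t141'],['t150','t151','t152','t153']): print(ks[0],ph(avg(ks)).round(3))
# jaw image comparision
def strip(c):
    r=rect(c,.062); return r
cv2.imwrite('pics/r15.png',np.vstack([strip(avg(k)) for k in (['t120','t121','t122'],['t13','t140','t141'],['t150','t151','t152','t153'])]))
E
```

```text
t10 [ 0.133 -0.019  0.168 -0.014]
t11 [-0.164  0.104 -0.165  0.098]
t120 [-0.125  0.138 -0.131  0.127]
t13 [-0.111  0.132 -0.115  0.122]
t150 [-0.125  0.133 -0.131  0.123]
```

View pics/r15.png

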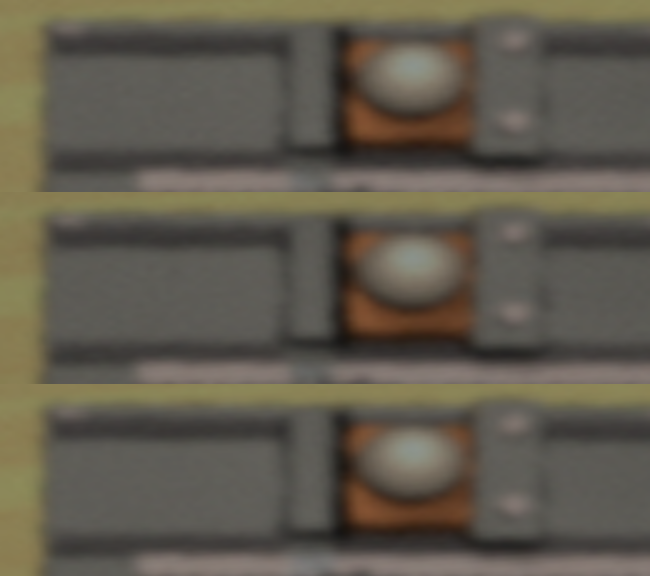

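The wheel phase is identical before and during this push (within 0.01 rad). So the clamp held and nothing moved below about 8.4 N, consistent with about 30 N. A touch more.

arm_command(motion=[[[0,0,-0.0064,0,-0.0057,0,-0.26]]])

```text
time: 20.35
tool_pos: [0.4986, -0.0196, 0.0893]
tool_rot: [3.14, 0.002, -2.936]
contact_force: [0.1, 8.5, 6.4]
opening: 0.0339
```

```bash
python3 -c "
from h import *
st()"
```

```text
t20.35 ang 0.1025 r 0.1701 yawang 0.0994 z 0.0893 Ftan(resist) 8.31 Frad -1.91 Fz 6.43 Mz -0.03 open 0.0339
```

arm_command(motion=[[[0,0,-0.0064,0,-0.0057,0,-0.26]]])

```text
time: 20.45
tool_pos: [0.4989, -0.0212, 0.0893]
tool_rot: [3.14, 0.002, -2.925]
contact_force: [-0.0, 8.6, 5.4]
opening: 0.0341
```

```bash
python3 -c "
from h import *
st()"
```

```text
t20.45 ang 0.1122 r 0.1702 yawang 0.1096 z 0.0893 Ftan(resist) 8.42 Frad -1.83 Fz 5.42 Mz -0.09 open 0.0341
```

Force has levelled at about 8.4 N, so I'll stop, retreat the finger from the post, rise and check.

arm_command(motion=[[[0,0,0,0,0.02,0,-0.26],[0,0,0,0,0.04,0,0.1],[0,0,0,0,0.04,0,0.1],[0,0,0,0,0.04,0,0.1],[0,0,0,0,0.04,0,0.1]]])

```text
time: 20.95
tool_pos: [0.4958, -0.0108, 0.0883]
tool_rot: [-3.141, -0.0, -2.926]
contact_force: [0.3, -0.2, 0.6]
opening: 0.0499
```

```bash
python3 -c "
from h import *
st()
snap('wrist','w11')"
```

```text
t20.95 ang 0.0491 r 0.1713 yawang 0.1090 z 0.0883 Ftan(resist) -0.22 Frad -0.29 Fz 0.59 Mz 0.01 open 0.0499
```

View pics/w11.png

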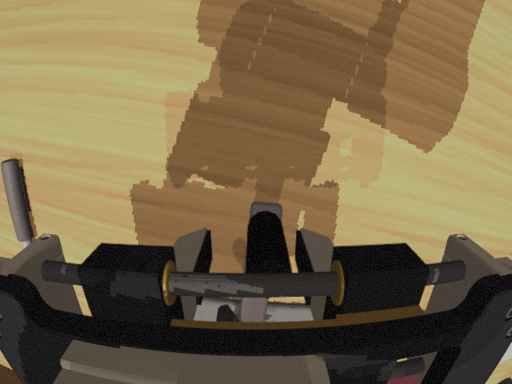

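The post, at (266,240), now stands free between the open fingers and the contact force is zero. I'll rise.

arm_command(motion=[[[0,0,0,0,0,-0.08,0.1],[0,0,0,0,0,-0.2,0.1],[0,0,0,0,0,-0.32,0.1],[0,0,0,0,0,-0.4,0.1],[0,0,0,0.2,0.2,-0.4,0.1],[0,0,0,0.35,0.4,-0.4,0.1],[0,0,0,0.35,0.4,-0.4,0.1],[0,0,0,0.35,0.4,-0.4,0.1]]])

```text
time: 21.8
tool_pos: [0.3635, 0.086, 0.2082]
tool_rot: [3.14, -0.002, -2.924]
contact_force: [0.9, -0.1, -0.3]
opening: 0.0506
```

```bash
python3 - <<'E'
from ph import *
st()
for i in range(4): snap('top','t16%d'%i)
snap('scene','s16')
ks=['t160','t161','t162','t163']
for k in (['t120','t121','t122'],['t13','t140','t141'],['t150','t151','t152','t153'],ks): print(k[0],ph(avg(k)).round(3))
c=avg(ks);P=pts(c); m=(P[...,2]>.115)&(P[...,2]<.14); m[:205]=0;m[230:]=0;m[:,:235]=0;m[:,275:]=0
p=P[m].mean(0); d=p[:2]-C; print('post',p,m.sum(),'ang',np.arctan2(d[1],d[0])%(2*np.pi)-np.pi-np.radians(6.1))
im=c['image'][110:235,190:310,::-1]
cv2.imwrite('pics/t16c.png',cv2.resize(im,None,fx=4.8,fy=4.8,interpolation=cv2.INTER_CUBIC))
def dark(c):
    g=cv2.cvtColor(c['image'],cv2.COLOR_RGB2GRAY).astype(float)[208:228,240:272]; g=cv2.GaussianBlur(g,(0,0),.7); w=np.clip(55-g,0,None); v,u=np.mgrid[208:228,240:272]; return (w*u).sum()/w.sum(),(w*v).sum()/w.sum()
print('dark post px', dark(avg(['t13','t140','t141'])),dark(c))
E
```

```text
t21.80 ang -0.3354 r 0.3095 yawang 0.1109 z 0.2082 Ftan(resist) 0.13 Frad -0.85 Fz -0.32 Mz 0.01 open 0.0506
t120 [-0.125  0.138 -0.131  0.127]
t13 [-0.111  0.132 -0.115  0.122]
t150 [-0.125  0.133 -0.131  0.123]
t160 [-0.114  0.128 -0.12   0.121]
post [ 0.49366948 -0.00228621  0.12491616] 48 ang -0.0018686136322431796
dark post px (np.float64(258.44453292502175), np.float64(218.95431735037207)) (np.float64(258.0886951888437), np.float64(219.2460074823463))
```

View pics/t16c.png

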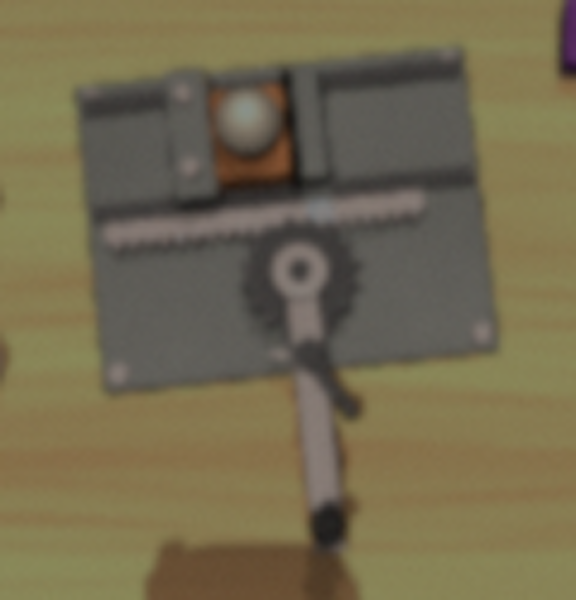

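View pics/s16.png

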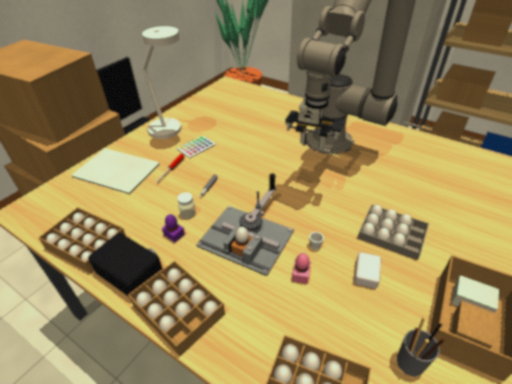

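```bash
python3 - <<'E'
from h import *
a=load('t3')['image'].astype(int);b=load('t163')['image'].astype(int)
d=cv2.GaussianBlur(abs(a-b).max(2).astype(np.float32),(0,0),1.5)
for n,(u,v) in dict(eggcup=(182,185),engraver=(337,198),pink=(178,145),purple=(316,115),jar=(328,147),tub=(124,180)).items(): print(n,d[v-12:v+12,u-12:u+12].max().round(1))
st(); print(robot.hand_in())
E
```

```text
eggcup 96.4
engraver 7.9
pink 53.0
purple 7.5
jar 8.5
tub 8.2
t22.05 ang -0.3319 r 0.3037 yawang 0.1083 z 0.2086 Ftan(resist) 0.28 Frad -0.75 Fz 0.13 Mz 0.02 open 0.0507
the job is handed in; nothing more can be done
None
```

```bash
python3 - <<'E'
from h import *
a=load('top0')['image'].astype(int);b=load('t163')['image'].astype(int)
d=cv2.GaussianBlur(abs(a-b).max(2).astype(np.float32),(0,0),1.5)
for n,(u,v) in dict(eggcup=(182,185),pink=(178,145),tray=(120,245)).items(): print(n,d[v-12:v+12,u-12:u+12].max().round(1))
E
```

```text
eggcup 5.2
pink 4.9
tray 5.0
```

The holder is clamped against the fence at an estimated 28–35 N. I handed the job in at 22.05 s with the gripper open and clear of everything.

**What I did:** I pushed the pawl lever fully over, which measured about +0.51 rad in the images. I then worked the handle by its black grip through two full strokes and one slow final stroke. I stopped at about 8.7 N tangential force at the grip, where free turning took about 4.3 N. After letting go I pushed the handle once more with one finger, up to 8.4 N. The wheel did not turn further, so the clamp was holding.

**Last checks:**
- **Holding:** wheel teeth and jaw stayed where they were after release, within about 0.01 rad.
- **Holder:** it sits against the fence with the rubber face on it.
- **Eggcup, pink holder and egg tray:** these match the first picture.
- **Engraver, jar, tub and purple holder:** these match a picture taken just after the lever was flipped.
- **Palette and screwdriver:** I only saw these in the final scene picture and did not measure them.

**What disagreed:**
- **Squeeze force:** it was felt, not measured directly. The force readings scatter by about 0.7 N and give roughly 28–31 N. The handle-angle reading came out higher, about 37–40 N at first and about 35 N once I allowed for flex in the handle.
- **Handle on release:** it sprang back about 0.08 rad when let go. I first blamed the ratchet, then finger flex. The pictures fit flex between handle and wheel best.

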